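# Sort the fired-clay finds and slide the batch tag to done

### The arm

A 6-joint arm with a two-finger parallel gripper is mounted at the origin on the work surface. World frame = base frame: x ahead of the robot, y to its left, z up, the work surface at z = 0. Lengths are in m, angles in rad, forces in N, time in s.
With the tool pointing down it reaches from about 0.375 to 0.975 m from the base axis. Payload 3.8 kg.
Tool frame: the origin (TCP) lies between the finger pads; the fingertips stand 8 mm ahead of it and the grasp point (between the pads) lies 11 mm behind it (tcp_to_tips is the distance from the TCP to the fingertips, in m); z points along the fingers, y is the line along which they close (so a half turn about z gives the same grasp; the last joint's range is limited). The gripper opens to 85 mm and grips with 20 to 120 N. Pads are 22 mm wide; open, the fingers measure 114 mm over their backs; the gripper's body (76 mm by 85 mm) begins 54 mm behind the grasp point. The pads swing forward as they close: fully open they stand 13 mm farther back than shut.
Start: joints at [-1.162, 0.264, 1.604, -0, 1.274, -0.037], TCP at [0.291, -0.609, 0.239] pointing down, gripper open.
Joint ranges: [-2.63, 2.63], [-0.94, 2.18], [0.31, 2.57], [-1.31, 4.45], [0, 2.66], [-2.55, 2.55]. Speed limits (rad/s): [2.57, 2.57, 3.14, 3.14, 3.14, 3.14].

### API

Orientations are given as a rotation vector (axis times angle).
In Python, from workcell import * gives the robot as it stands.
- The arm moves only by the tool move_arm, never from a script. Its argument "series" is one flat list of numbers, 7 for each row, row after row: the finger opening in cm, from 0 to 8.54, then the shift along the tool's x, y, z in cm, then the turn, a rotation vector about the tool's x, y, z in degrees. A call has 1 to 5 rows; each row shifts and turns the commanded pose from where the row before left it, along the tool's axes as they then stand; what a row does not reach is not made up. A row lasts 1/8 s, in which the tool goes at most 62.5 mm and 10.7 degrees, less where a joint would pass 70% of its speed; a pose out of reach is approached as far as the arm can. A call is refused whole if a number of a shift passes 6.25 or a number of a turn 10.7, either way. A call with a gripper value outside its range is refused whole. The fingers move at their own pace and stop on an object; "grip_force" is the grip in N (left out, the last holds). Time passes only in rows, so rows that do not move let the fingers close. It gives the time, the measured TCP pose, the force, the opening and the grip force at its end, in the units of the state.
- read_state(): the state, without advancing time (a new reading comes with each control period).
- read_camera(name): name is "scene" or "top"; returns the picture (420x560x3 uint8, red, green, blue); there is no depth.
- calibration(name): a dict with "camera_matrix" (3x3 intrinsics, pixels), "k1" (the pictures are not rectified: a ray, as slopes to the right and down, at radius r is drawn at 1 + k1 r^2 times it, then the intrinsics apply), "rvec" (rotation vector, rad) and "tvec" (3), from world to camera coordinates, as OpenCV has them. Camera axes: x right, y down, z forward; pixel columns grow to the right and rows downward; lengths in m; the calibration is good to about 2 mm. A picture is of the moment at which its call begins. calibration takes no time and is no camera call.
- finish_job(): hands the job in; it is judged then, once.
The state is a dict: "time": time; "q": joint angles; "joint_vel": joint speeds; "joint_torque": joint torques, N m; "tool_pos": TCP position; "tcp_rot": TCP orientation; "wrist_force": force on the tool from outside, world axes, zero at the start; "torque": the same for the moment, N m; "width": opening from 0.0 (shut) to 1.0 (fully open); "grip_force": force on a finger pad.
Only numpy, scipy, OpenCV 4.12 (cv2) and the standard library are available. Lean on these libraries where they do the work, as an engineer would, in place of code of your own. Each camera call takes 0.05 s, during which the arm holds its last target. There are 200 camera calls.

### The job

Sort every loose clay find on the table into the blue tray that shows an example of the same kind (spindle whorls, loom weights, jug handle fragments); old clay is brittle, so keep the grip light, no more than about 15 N, and set each piece down rather than dropping it. When all are sorted, take the batch tag out of its wooden block, hook it onto the rail on the half without the black band, slide it along the rail, without lifting it off, until it hangs at the band, and let go. Leave the jar, bowl and brush where they are.

Things in the scene. Friction and masses are not known exactly. Their poses are not given: they have to be found in the camera images.
- whorl1: spindle whorl of fired clay: a flat disc with a small dark bore, 36 mm diameter, 20 mm high, lying flat. Origin: centre of the underside, z up. May be absent
- whorl2: spindle whorl of fired clay: a flat disc with a small dark bore, 36 mm diameter, 20 mm high, lying flat. Origin: centre of the underside, z up. May be absent
- whorl3: spindle whorl of fired clay: a flat disc with a small dark bore, 36 mm diameter, 20 mm high, lying flat. Origin: centre of the underside, z up. May be absent
- weight1: loom weight of fired clay: a squat square block narrowing upwards, 34 x 34 mm at the foot, 29 x 29 mm at the top, 46 mm high, standing upright, small dark hole through its upper part along x. Origin: centre of the underside, z up through the top, x and y square to the sides. May be absent
- weight2: loom weight of fired clay: a squat square block narrowing upwards, 34 x 34 mm at the foot, 29 x 29 mm at the top, 46 mm high, standing upright, small dark hole through its upper part along x. Origin: centre of the underside, z up through the top, x and y square to the sides. May be absent
- weight3: loom weight of fired clay: a squat square block narrowing upwards, 34 x 34 mm at the foot, 29 x 29 mm at the top, 46 mm high, standing upright, small dark hole through its upper part along x. Origin: centre of the underside, z up through the top, x and y square to the sides. May be absent
- strap1: jug handle fragment of fired clay: an arched strap 73 mm long (along its x), 18 mm wide (along its y), crown 23 mm high at mid length (the middle 36 mm are a level bar from 10 to 23 mm up), resting on its two ends. Origin: at table level under the middle, z up. May be absent
- strap2: jug handle fragment of fired clay: an arched strap 73 mm long (along its x), 18 mm wide (along its y), crown 23 mm high at mid length (the middle 36 mm are a level bar from 10 to 23 mm up), resting on its two ends. Origin: at table level under the middle, z up. May be absent
- strap3: jug handle fragment of fired clay: an arched strap 73 mm long (along its x), 18 mm wide (along its y), crown 23 mm high at mid length (the middle 36 mm are a level bar from 10 to 23 mm up), resting on its two ends. Origin: at table level under the middle, z up. May be absent
- tray_whorl_in (a point): fixed blue tray for spindle whorls (disc). The three trays are alike but for an example of their kind fixed on a white ledge beyond the far (+x) wall (95 mm from the tray's centre, 8 mm high). Inside 120 mm (x) by 160 mm (y), walls 5 mm, rim 30 mm above the table. Point: centre of the inner floor, 5 mm above the table, z up
- tray_weight_in (a point): fixed blue tray for loom weights (square block). The three trays are alike but for an example of their kind fixed on a white ledge beyond the far (+x) wall (95 mm from the tray's centre, 8 mm high). Inside 120 mm (x) by 160 mm (y), walls 5 mm, rim 30 mm above the table. Point: centre of the inner floor, 5 mm above the table, z up
- tray_strap_in (a point): fixed blue tray for jug handle fragments (arched strap). The three trays are alike but for an example of their kind fixed on a white ledge beyond the far (+x) wall (95 mm from the tray's centre, 8 mm high). Inside 120 mm (x) by 160 mm (y), walls 5 mm, rim 30 mm above the table. Point: centre of the inner floor, 5 mm above the table, z up
- rail_bar (a point): fixed steel rail: a level round bar 10 mm in diameter, 260 mm long, on a post at each end (posts end in 17 mm balls at bar height); this point: middle of the bar on its axis, 170 mm above the table; x runs along the bar, z up
- mark: the mark: a black band 20 mm wide painted round the rail, 50 to 90 mm from the rail's middle towards its +x end. Origin on the bar's axis at the band's middle, x along the rail. It does not obstruct sliding
- tag: batch tag: white plate 56 mm wide (x), 6 thick (y), 50 high, upright in a wooden block; on top a hook of 8 mm bar and a black tab. The stem rises at x=-18 to z=100 mm, peaks at x=0, z=114, drops to x=+18, z=100; the lip's tip is at z=84. Rail enters (along y) from +x between lip and plate (34 mm gap), tag then sinks about 35 mm. Origin: centre of the plate's foot, z up. 60 g
- tag_grip (a point): where to grip the tag: centre of its black tab, 22 mm along the tag's x, 12 mm thick along its y, 42 mm high (115 to 157 mm above the plate's foot; this point 138 mm); grip across the thickness, from above
- tag_crook (a point): point of the tag 102.7 mm above its foot, under the hook's peak: when the tag hangs on the rail this point lies on the bar's axis
- block: fixed wooden block 80 x 50 mm, 34 mm high, with a slot 9 mm wide and 26 mm deep along its x that holds the tag's plate upright; origin: centre of the underside. Lift the tag straight up by 30 mm to free it
- jar: bystander: small lidded jar, 44 mm diameter, 60 mm high, standing beside the trays
- bowl: bystander: small dark pottery bowl, 80 mm diameter, 45 mm high, beside the finds
- brush: bystander: brush 170 mm long lying beside the finds

How it is judged:
By the outcome, as a careful person would: the job done as asked, in the order asked, and still so for the second after the job is handed in, with the robot touching nothing.
Of whorl1, whorl2, whorl3, weight1, weight2, weight3, strap1, strap2, strap3 only 6 to 8 are there at a start; the rules pass over those that are not, and their reading is None.
At some moment in a run one of whorl1, whorl2, whorl3, weight1, weight2, weight3, strap1, strap2, strap3 may be knocked a few centimetres aside while the robot is not near it.
It also fails if it takes over 210 s, if anything falls off the work surface, if the arm or the gripper's body presses on something with over 40 N, if the wrist force passes 120 N, or if a joint passes its speed limit or range.

## Working session

There is one attempt and no reset: what is moved stays moved. The work goes in short steps, Python scripts to look and compute and a tool call to move; the robot and the scene stay as the last step left them, time stands still between calls to the robot, and variables do not carry over. Pictures are saved under pics/ and viewed, at most 14 in all, crops included, and the job is handed in when it is done.

Besides the shell and the picture viewer there is one more tool, called in YAML: its name, and indented under it one key for each argument. move_arm: Moves the arm, as the interface text tells. Its arguments: {"type":"object","properties":{"series":{"type":"array"},"grip_force":{"type":"number"}},"required":["series"]}

```bash
mkdir -p pics; python3 - <<'E'
from workcell import *
import cv2,numpy as np
for n in("scene","top"):
    im=read_camera(n); cv2.imwrite(f"pics/{n}0.png",cv2.cvtColor(im,cv2.COLOR_RGB2BGR))
    c=calibration(n); R=cv2.Rodrigues(np.array(c["rvec"]))[0]; print(n,c,(-R.T@np.array(c["tvec"])).round(3),R.round(2))
print(read_state())
E
ls
```

```text
scene {'camera_matrix': array([[431.08150987,   0.        , 283.22677017],
       [  0.        , 431.08150987, 206.66738228],
       [  0.        ,   0.        ,   1.        ]]), 'k1': -0.0623393392273045, 'rvec': array([ 1.02248264,  2.51558587, -0.91927505]), 'tvec': array([ 0.36465736, -0.16446841,  1.26048349])} [0.93  0.409 0.847] [[-0.71  0.7   0.01]
 [ 0.53  0.55 -0.65]
 [-0.46 -0.46 -0.76]]
top {'camera_matrix': array([[466.19900035,   0.        , 273.68426007],
       [  0.        , 466.19900035, 204.66492286],
       [  0.        ,   0.        ,   1.        ]]), 'k1': 0.04156245667384926, 'rvec': array([ 2.20168637, -2.19733573,  0.10341372]), 'tvec': array([-0.02153392,  0.51837978,  1.17356679])} [0.438 0.011 1.206] [[ 0.   -1.    0.03]
 [-1.   -0.   -0.07]
 [ 0.07 -0.03 -1.  ]]
{'time': 0.1, 'q': array([-1.16191096e+00,  2.64695343e-01,  1.60528153e+00,  1.04621308e-05,
        1.27370986e+00, -3.69397733e-02]), 'joint_vel': array([-0.00065098, -0.00198484, -0.00329776, -0.00047861, -0.00096531,
        0.00116688]), 'joint_torque': array([ 4.83582771e-04, -5.16704607e+01, -3.68589520e+01, -4.62347805e-05,
        6.27091562e-03, -2.32780741e-05]), 'tool_pos': array([ 0.29077289, -0.60841931,  0.2380509 ]), 'tcp_rot': array([-3.06185459e+00, -6.94055147e-01,  5.92385002e-04]), 'wrist_force': array([-0.69503829,  0.39588937, -1.07249368]), 'torque': array([ 0.02319837, -0.00156604,  0.02294934]), 'grip_force': 0.0, 'width': 1.003227079271523}
pics
```

View pics/scene0.png

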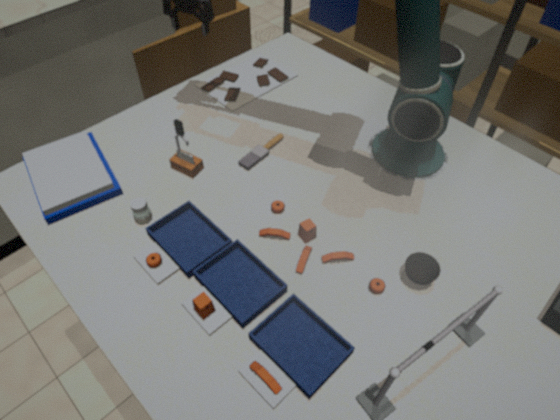

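View pics/top0.png

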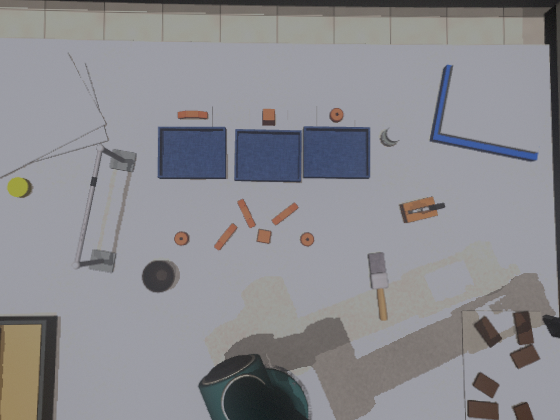

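Top view: loose straps at (246,213), (285,213), (226,237); a weight at (264,236); whorls at (181,238) and (307,239) – six finds. The trays show, from left to right, strap (192,153), weight (268,156) and whorl (336,153). The tag is at (422,210), and the rail runs from (100,148) to (77,265) with its band at (93,182). The scene view agrees.

```bash
cat > h.py <<'E'
from workcell import *
import cv2,numpy as np
from scipy.spatial.transform import Rotation as Ro
C={n:calibration(n) for n in("scene","top")}
def ray(n,p):
    c=C[n];K=c["camera_matrix"];R=cv2.Rodrigues(c["rvec"])[0]
    # k1 only: same as OpenCV's k1
    u=cv2.undistortPoints(np.array([[p]],float),K,np.array([c["k1"],0,0,0]))[0,0]
    return -R.T@c["tvec"],R.T@np.r_[u,1]
def proj(n,P):
    c=C[n];return cv2.projectPoints(np.atleast_2d(P).astype(float),c["rvec"],c["tvec"],c["camera_matrix"],np.array([c["k1"],0,0,0.]))[0][:,0]
def plane(n,p,z):
    o,d=ray(n,p);return o+d*(z-o[2])/d[2]
def tri(ps,pt):
    a,u=ray("scene",ps);b,v=ray("top",pt);s=np.linalg.lstsq(np.c_[u,-v],b-a,rcond=None)[0]
    A,B=a+u*s[0],b+v*s[1];return (A+B)/2,np.linalg.norm(A-B)
def blobs(im,lo=25):
    h=cv2.cvtColor(im,cv2.COLOR_RGB2HSV);m=((h[...,0]<14)|(h[...,0]>172))&(h[...,1]>105)&(h[...,2]>70)
    m=cv2.morphologyEx(m.astype(np.uint8),cv2.MORPH_CLOSE,np.ones((5,5)))
    n,l,s,c=cv2.connectedComponentsWithStats(m)
    out=[]
    for i in range(1,n):
        if lo<s[i,4]<900:
            pts=np.argwhere(l==i)[:,::-1].astype(np.float32);r=cv2.minAreaRect(pts)
            out.append((c[i],s[i,4],r))
    return out
def look(tag=None):
    ims={n:read_camera(n) for n in("scene","top")}
    if tag:
        for n in ims: cv2.imwrite(f"pics/{n}{tag}.png",cv2.cvtColor(ims[n],cv2.COLOR_RGB2BGR))
    S=blobs(ims["scene"]);T=blobs(ims["top"])
    for c,a,r in T:
        P=plane("top",c,.012)
        best=min(((*tri(s[0],c),s) for s in S),key=lambda t:t[1]+5*max(0,abs(t[0][2]-.02)-.03),default=None)
        pts=cv2.boxPoints(r);e=plane("top",pts[1],.02)-plane("top",pts[0],.02);f=plane("top",pts[2],.02)-plane("top",pts[1],.02)
        g=e if np.linalg.norm(e)>np.linalg.norm(f) else f
        L=sorted([np.linalg.norm(e),np.linalg.norm(f)])
        print("top",c.round(1),"area",a,"LxW mm",(1000*np.array(L)).round(),"yawlong",round(np.degrees(np.arctan2(g[1],g[0]))%180,1),"P@12",P[:2].round(4),"tri",best[0].round(4) if best else None,"gap",round(best[1],4) if best else None)
def go(x,y,z,yaw=None):
    s=read_state();R=Ro.from_rotvec(s["tcp_rot"]);p=s["tool_pos"]
    X=R.as_matrix()[:,0];yw=np.degrees(np.arctan2(X[1],X[0]))
    print("t",round(s["time"],2),"pos",p.round(4),"yaw",yw.round(2),"tilt",R.as_matrix()[:,2].round(3),"w",round(s["width"],3),"F",np.round(s["wrist_force"],1),"grip",round(s["grip_force"],1))
    if x is not None: 
        d=R.inv().apply(np.array([x,y,z])-p)*100;print("shift cm now",d.round(2))
        if yaw is not None:
            c,s_=np.cos(np.radians(yaw)),np.sin(np.radians(yaw));R2=np.array([[c,s_,0],[s_,-c,0],[0,0,-1.]]).T
            R2=np.array([[c,s_,0],[s_,-c,0],[0,0,-1]])
            print("turn about tool z (deg)",round((yw-yaw+180)%360-180,2),"shift cm after turn",(R2.T@(np.array([x,y,z])-p)*100).round(2))
E
python3 - <<'E'
from h import *
look()
go(None,0,0)
# trays: dark blue blobs in top
im=read_camera("top");h=cv2.cvtColor(im,cv2.COLOR_RGB2HSV)
m=((h[...,0]>100)&(h[...,0]<130)&(h[...,1]>90)&(h[...,2]<140)).astype(np.uint8)
n,l,s,c=cv2.connectedComponentsWithStats(m)
for i in range(1,n):
    if s[i,4]>1500:
        r=cv2.minAreaRect(np.argwhere(l==i)[:,::-1].astype(np.float32));print(s[i],c[i].round(1),r,plane("top",c[i],.015).round(4))
big=[cv2.resize(im[130:290,60:150],None,fx=5,fy=5,interpolation=cv2.INTER_CUBIC)[:600],cv2.resize(im[180:240,385:465],None,fx=5,fy=5,interpolation=cv2.INTER_CUBIC)]
b=np.zeros((600,800,3),np.uint8)
a=cv2.resize(im[130:280,65:140],None,fx=4,fy=4);b[:600,:300]=a
t=cv2.resize(im[180:240,390:460],None,fx=4,fy=4);b[:240,310:590]=t
sc=read_camera("scene");t=cv2.resize(sc[110:185,155:220],None,fx=4,fy=4);b[250:550,310:570]=t
cv2.imwrite("pics/crop1.png",b[...,::-1])
cv2.imwrite("pics/crop2.png",cv2.resize(sc[270:420,350:510],None,fx=4,fy=4)[...,::-1])
E
```

```text
top [268.5 114.1] area 128 LxW mm [26. 28.] yawlong 90.5 P@12 [ 0.7545 -0.0069] tri [ 0.7464 -0.0048  0.0353] gap 0.005
top [336.5 114. ] area 114 LxW mm [29. 29.] yawlong 179.6 P@12 [ 0.7561 -0.1841] tri [ 0.7531 -0.1819  0.0177] gap 0.0039
top [192.  113.9] area 176 LxW mm [16. 71.] yawlong 90.6 P@12 [0.7532 0.1907] tri [0.75   0.1912 0.0186] gap 0.0042
top [418.4 209.4] area 438 LxW mm [47. 79.] yawlong 104.2 P@12 [ 0.5076 -0.3939] tri [ 0.5077 -0.3943  0.0104] gap 0.0002
top [246.  213.1] area 179 LxW mm [16. 73.] yawlong 25.2 P@12 [0.497  0.0502] tri [0.4973 0.0505 0.0038] gap 0.0001
top [284.7 213.5] area 171 LxW mm [16. 74.] yawlong 128.0 P@12 [ 0.4962 -0.0489] tri [ 0.4958 -0.0485  0.0117] gap 0.0011
top [225.2 236.4] area 172 LxW mm [15. 74.] yawlong 142.1 P@12 [0.4374 0.1028] tri [0.4374 0.1027 0.0132] gap 0.0
top [263.6 236. ] area 129 LxW mm [28. 29.] yawlong 170.7 P@12 [0.4386 0.005 ] tri [0.4383 0.0054 0.0413] gap 0.0008
top [180.5 238.3] area 118 LxW mm [28. 28.] yawlong 0.9 P@12 [0.4325 0.2158] tri [0.4324 0.2157 0.0135] gap 0.0004
top [306.9 238.9] area 115 LxW mm [29. 29.] yawlong 134.8 P@12 [ 0.4314 -0.1059] tri [ 0.4307 -0.1054  0.01  ] gap 0.0018
t 0.2 pos [ 0.2909 -0.6086  0.2384] yaw 25.54 tilt [-0.001  0.001 -1.   ] w 0.996 F [ 0.1 -0.4 -1.2] grip 0.0
[ 158  127   67   51 2974] [193.  152.9] ((191.0, 152.0), (50.0, 66.0), 90.0) [0.6511 0.1866 0.015 ]
[ 304  127   66   50 2963] [335.1 153. ] ((336.5, 151.5), (49.0, 65.0), 90.0) [ 0.6531 -0.1792  0.015 ]
[ 235  131   66   50 2915] [268.4 156.6] ((267.5, 155.5), (49.0, 65.0), 90.0) [ 0.6427 -0.0069  0.015 ]
```

View pics/crop1.png

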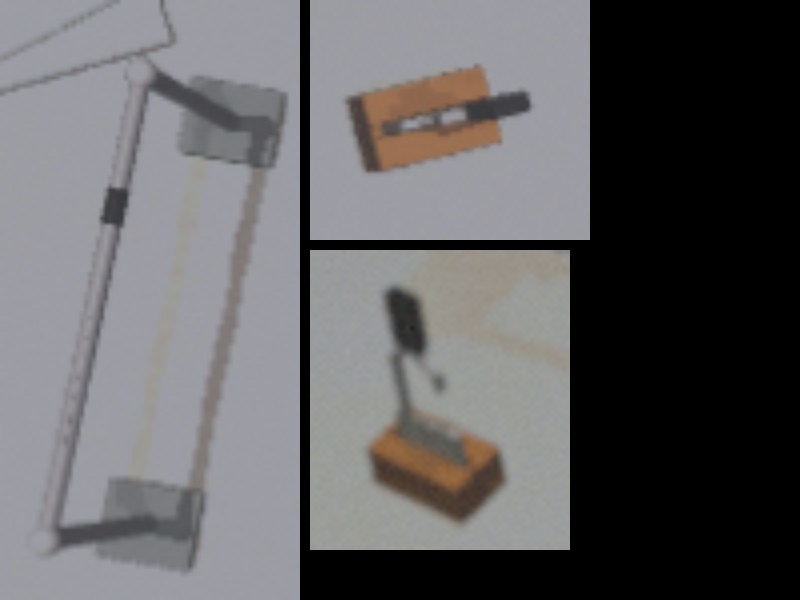

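View pics/crop2.png

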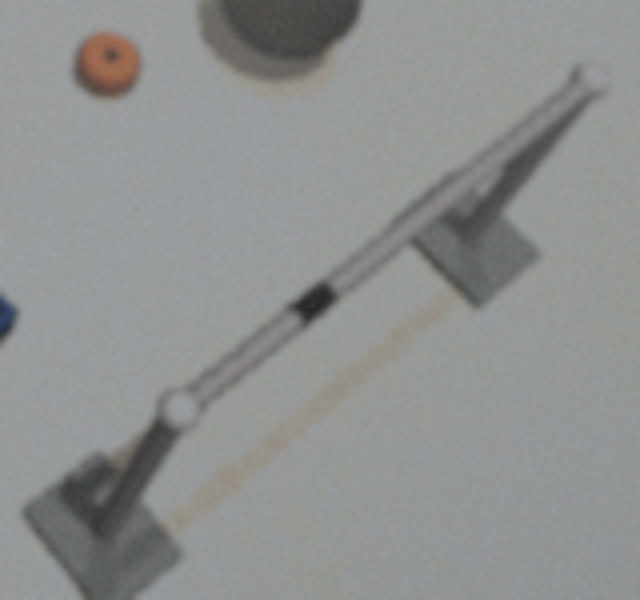

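move_arm:
  series: [8.5, 0, 0, 0, 0, 0, 0]
  grip_force: 12

```text
time: 0.42
tool_pos: [0.291, -0.609, 0.2391]
tcp_rot: [-3.064, -0.694, 0.0]
wrist_force: [0.5, -0.3, -0.4]
width: 0.994
grip_force: 0.0
```

The rail's band is nearer its far end (top crop, pixel (93,182)), so it is hooked on at the near half. The tag's hook is open on one side. First pick: strap C at (0.437, 0.103), yaw 142°.

move_arm:
  series: [3.5, 0, 0, 0, 0, 0, -10.6, 3.5, 0, 0, 0, 0, 0, -10.6, 3.5, 0, 0, 0, 0, 0, -10.6, 3.5, 0, 0, 0, 0, 0, -10.6, 3.5, 0, 0, 0, 0, 0, -10.6]

```text
time: 1.05
tool_pos: [0.291, -0.609, 0.2394]
tcp_rot: [2.426, 1.996, -0.0]
wrist_force: [0.4, 1.0, 0.2]
width: 0.408
grip_force: 0.0
```

move_arm:
  series: [3.5, 0, 0, 0, 0, 0, -10.6, 3.5, 0, 0, 0, 0, 0, -10.6, 3.5, 0, 0, 0, 0, 0, -10.6, 3.5, 0, 0, 0, 0, 0, -10.6, 3.5, 0, 0, 0, 0, 0, -10.6]

```text
time: 1.68
tool_pos: [0.291, -0.609, 0.2393]
tcp_rot: [1.28, 2.869, -0.0]
wrist_force: [0.6, 0.7, 0.3]
width: 0.406
grip_force: 0.0
```

move_arm:
  series: [3.5, 0, 0, 0, 0, 0, -10.6, 3.5, 2.3, 4.65, 0, 0, 0, 0, 3.5, 2.3, 4.65, 0, 0, 0, 0, 3.5, 2.3, 4.65, 0, 0, 0, 0, 3.5, 2.3, 4.65, 0, 0, 0, 0]

```text
time: 2.3
tool_pos: [0.3328, -0.4042, 0.2394]
tcp_rot: [1.02, 2.971, -0.0]
wrist_force: [1.0, 0.8, 0.0]
width: 0.412
grip_force: 0.0
```

move_arm:
  series: [3.5, 2.3, 4.65, 0, 0, 0, 0, 3.5, 2.3, 4.65, 0, 0, 0, 0, 3.5, 2.3, 4.65, 0, 0, 0, 0, 3.5, 2.3, 4.65, 0, 0, 0, 0, 3.5, 2.3, 4.65, 0, 0, 0, 0]

```text
time: 2.92
tool_pos: [0.3846, -0.1501, 0.2397]
tcp_rot: [1.019, 2.97, -0.0]
wrist_force: [0.2, -0.1, 0.5]
width: 0.408
grip_force: 0.0
```

move_arm:
  series: [3.5, 2.3, 4.65, 0, 0, 0, 0, 3.5, 2.3, 4.65, 1, 0, 0, 0, 3.5, 2.3, 4.65, 2, 0, 0, 0, 3.5, 2.3, 4.65, 3, 0, 0, 0, 3.5, 2.3, 4.65, 3, 0, 0, 0]

```text
time: 3.55
tool_pos: [0.437, 0.1045, 0.1493]
tcp_rot: [1.018, 2.97, 0.002]
wrist_force: [1.4, -0.2, 0.1]
width: 0.411
grip_force: 0.0
```

```bash
python3 - <<'E'
from h import *
look(); go(.4374,.1027,.06,142.1)
E
```

```text
top [268.5 114.2] area 127 LxW mm [26. 28.] yawlong 90.5 P@12 [ 0.7544 -0.0068] tri [ 0.7463 -0.0045  0.0345] gap 0.0057
top [336.4 114.1] area 116 LxW mm [29. 30.] yawlong 63.4 P@12 [ 0.7559 -0.184 ] tri [ 0.753  -0.1818  0.0175] gap 0.0037
top [192.  113.9] area 176 LxW mm [16. 71.] yawlong 90.6 P@12 [0.7532 0.1907] tri [0.75   0.1912 0.0187] gap 0.0042
top [418.5 209.4] area 435 LxW mm [47. 78.] yawlong 104.2 P@12 [ 0.5076 -0.3939] tri [ 0.5077 -0.3934  0.0143] gap 0.0007
top [246. 213.] area 178 LxW mm [15. 73.] yawlong 25.0 P@12 [0.4971 0.0503] tri [0.4974 0.0507 0.0035] gap 0.0003
top [284.6 213.6] area 173 LxW mm [15. 74.] yawlong 128.0 P@12 [ 0.496  -0.0487] tri [ 0.4955 -0.0481  0.0119] gap 0.0016
top [263.5 235.9] area 126 LxW mm [28. 28.] yawlong 78.8 P@12 [0.4387 0.0052] tri [ 0.4665 -0.0215  0.0103] gap 0.077
top [306.9 239. ] area 116 LxW mm [29. 29.] yawlong 134.8 P@12 [ 0.431  -0.1057] tri [ 0.4305 -0.1054  0.0098] gap 0.0014
t 3.65 pos [0.4343 0.1062 0.1462] yaw 142.43 tilt [-0.005  0.001 -1.   ] w 0.411 F [-0.6 -1.3  0.1] grip 0.0
shift cm now [-0.5  -0.07  8.62]
turn about tool z (deg) 0.33 shift cm after turn [-0.46 -0.09  8.62]
```

move_arm:
  series: [3.5, 0, 0, 0, 0, 0, 0, 3.5, 0, 0, 4, 0, 0, 0, 3.5, 0, 0, 4, 0, 0, 0, 3.5, 0, 0, 3, 0, 0, 0, 3.5, 0, 0, 0, 0, 0, 0]

```text
time: 4.28
tool_pos: [0.4348, 0.1009, 0.0382]
tcp_rot: [-1.021, -2.968, 0.003]
wrist_force: [0.3, -0.6, -0.7]
width: 0.41
grip_force: 0.0
```

```bash
python3 - <<'E'
from h import *
go(.4374,.1027,.015,142.1)
E
```

```text
t 4.28 pos [0.4348 0.1009 0.0382] yaw 142.02 tilt [-0.004 -0.001 -1.   ] w 0.41 F [ 0.3 -0.6 -0.7] grip 0.0
shift cm now [-0.1   0.31  2.32]
turn about tool z (deg) -0.08 shift cm after turn [-0.09  0.3   2.32]
```

move_arm:
  series: [3.5, 0, 0, 1, 0, 0, 0, 3.5, 0, 0, 1.2, 0, 0, 0, 3.5, 0, 0, 0, 0, 0, 0]

```text
time: 4.65
tool_pos: [0.436, 0.1024, 0.0169]
tcp_rot: [-1.019, -2.971, 0.001]
wrist_force: [-0.1, -0.6, -0.3]
width: 0.41
grip_force: 0.0
```

```bash
python3 - <<'E'
from h import *
go(.4374,.1027,.015,142.1)
E
```

```text
t 4.65 pos [0.436  0.1024 0.0169] yaw 142.13 tilt [-0.001 -0.    -1.   ] w 0.41 F [-0.1 -0.6 -0.3] grip 0.0
shift cm now [-0.1   0.11  0.19]
turn about tool z (deg) 0.03 shift cm after turn [-0.1   0.11  0.19]
```

move_arm:
  series: [2.4, 0, 0, 0.1, 0, 0, 0, 2.0, 0, 0, 0, 0, 0, 0, 1.7, 0, 0, 0, 0, 0, 0, 1.7, 0, 0, 0, 0, 0, 0]
  grip_force: 12

```text
time: 5.15
tool_pos: [0.4366, 0.1027, 0.0166]
tcp_rot: [1.019, 2.971, 0.0]
wrist_force: [0.2, -0.2, 1.0]
width: 0.206
grip_force: 19.7
```

move_arm:
  series: [1.78, 0, 0, 0, 0, 0, 0, 1.78, 0, 0, 0, 0, 0, 0]

```text
time: 5.4
tool_pos: [0.4366, 0.1027, 0.0165]
tcp_rot: [1.019, 2.971, 0.001]
wrist_force: [-0.4, 0.4, 2.4]
width: 0.207
grip_force: 6.9
```

move_arm:
  series: [1.76, 0, 0, 0, 0, 0, 0, 1.76, 0, 0, 0, 0, 0, 0]

```text
time: 5.65
tool_pos: [0.4366, 0.1027, 0.0165]
tcp_rot: [1.019, 2.971, 0.001]
wrist_force: [-0.5, 1.2, 2.8]
width: 0.206
grip_force: 8.6
```

move_arm:
  series: [1.76, 0, 0, -0.7, 0, 0, 0, 1.76, 0, 0, -2, 0, 0, 0, 1.76, 0, 0, -3, 0, 0, 0, 1.76, 0, 0, -3, 0, 0, 0, 1.76, 0, 0, 0, 0, 0, 0]

```text
time: 6.28
tool_pos: [0.4384, 0.1029, 0.1058]
tcp_rot: [1.018, 2.967, 0.004]
wrist_force: [0.4, 0.6, -0.4]
width: 0.209
grip_force: 8.4
```

```bash
python3 - <<'E'
from h import *
look(); go(.651,.232,.11,180)
E
```

```text
top [268.5 114.1] area 128 LxW mm [26. 28.] yawlong 90.5 P@12 [ 0.7545 -0.0069] tri [ 0.7463 -0.0045  0.0345] gap 0.0059
top [336.5 114.1] area 114 LxW mm [29. 29.] yawlong 179.6 P@12 [ 0.7559 -0.1841] tri [ 0.753  -0.182   0.0172] gap 0.0038
top [192.  113.9] area 176 LxW mm [16. 71.] yawlong 90.6 P@12 [0.7532 0.1907] tri [0.75   0.1913 0.0184] gap 0.0043
top [418.5 209.4] area 436 LxW mm [47. 79.] yawlong 104.2 P@12 [ 0.5076 -0.3939] tri [ 0.5058 -0.3912  0.0152] gap 0.0043
top [246. 213.] area 178 LxW mm [15. 73.] yawlong 25.0 P@12 [0.4971 0.0503] tri [0.4975 0.0507 0.0036] gap 0.0003
top [284.6 213.6] area 173 LxW mm [15. 74.] yawlong 128.0 P@12 [ 0.496  -0.0487] tri [ 0.4957 -0.0484  0.0117] gap 0.0008
top [263.6 235.9] area 127 LxW mm [28. 28.] yawlong 78.8 P@12 [0.4387 0.0051] tri [ 0.4667 -0.0219  0.0102] gap 0.0778
top [306.9 239. ] area 115 LxW mm [29. 29.] yawlong 134.8 P@12 [ 0.431  -0.1058] tri [ 0.4305 -0.1055  0.0095] gap 0.0014
t 6.38 pos [0.4359 0.1025 0.103 ] yaw 142.14 tilt [-0. -0. -1.] w 0.207 F [-0.4  0.4 -1.3] grip 8.4
shift cm now [-9.03 23.43 -0.7 ]
turn about tool z (deg) -37.86 shift cm after turn [-21.51  12.95  -0.7 ]
```

move_arm:
  series: [1.76, 0, 0, 0, 0, 0, -5.4, 1.76, 0, 0, 0, 0, 0, -9, 1.76, 0, 0, 0, 0, 0, -9, 1.76, 0, 0, 0, 0, 0, -9, 1.76, 0, 0, 0, 0, 0, -5.4]

```text
time: 7.0
tool_pos: [0.4346, 0.1022, 0.1013]
tcp_rot: [0.004, -3.138, 0.001]
wrist_force: [0.5, 0.5, -0.6]
width: 0.208
grip_force: 8.4
```

move_arm:
  series: [1.76, -2, 1.3, 0, 0, 0, 0, 1.76, -4, 2.4, 0, 0, 0, 0, 1.76, -5, 3, 0, 0, 0, 0, 1.76, -5, 3, 0, 0, 0, 0, 1.76, -3.5, 2.2, 0, 0, 0, 0]

```text
time: 7.62
tool_pos: [0.6321, 0.2222, 0.1006]
tcp_rot: [-0.001, -3.139, 0.001]
wrist_force: [0.2, 0.3, 0.2]
width: 0.21
grip_force: 8.4
```

move_arm:
  series: [1.76, -2, 1.0, 0, 0, 0, 0, 1.76, 0, 0, 0, 0, 0, 0, 1.76, 0, 0, 2, 0, 0, 0, 1.76, 0, 0, 2.5, 0, 0, 0, 1.76, 0, 0, 0, 0, 0, 0]

```text
time: 8.25
tool_pos: [0.647, 0.2296, 0.0536]
tcp_rot: [-0.002, -3.133, 0.004]
wrist_force: [0.3, 0.9, -1.7]
width: 0.207
grip_force: 8.4
```

```bash
python3 - <<'E'
from h import *
go(.651,.232,.0225,180)
E
```

```text
t 8.25 pos [0.647  0.2296 0.0536] yaw 179.92 tilt [-0.009 -0.003 -1.   ] w 0.207 F [ 0.3  0.9 -1.7] grip 8.4
shift cm now [-0.43  0.25  3.1 ]
turn about tool z (deg) -0.08 shift cm after turn [-0.4   0.24  3.11]
```

move_arm:
  series: [1.76, 0, 0, 1, 0, 0, 0, 1.76, 0, 0, 1, 0, 0, 0, 1.76, 0, 0, 0.5, 0, 0, 0, 1.76, 0, 0, 0, 0, 0, 0, 1.76, 0, 0, 0, 0, 0, 0]

```text
time: 8.88
tool_pos: [0.6518, 0.2315, 0.0337]
tcp_rot: [0.002, 3.141, 0.0]
wrist_force: [-0.9, -1.1, 0.3]
width: 0.208
grip_force: 8.4
```

move_arm:
  series: [1.76, 0, 0, 0.6, 0, 0, 0, 1.76, 0, 0, 0.5, 0, 0, 0, 1.76, 0, 0, 0, 0, 0, 0, 1.76, 0, 0, 0, 0, 0, 0]

```text
time: 9.38
tool_pos: [0.6513, 0.2313, 0.0221]
tcp_rot: [-0.002, -3.141, 0.0]
wrist_force: [-0.4, -0.6, -1.1]
width: 0.206
grip_force: 8.4
```

move_arm:
  series: [1.76, 0, 0, 0.08, 0, 0, 0, 2.0, 0, 0, 0, 0, 0, 0, 2.8, 0, 0, 0, 0, 0, 0, 3.2, 0, 0, 0, 0, 0, 0, 3.2, 0, 0, -1, 0, 0, 0]

```text
time: 10.0
tool_pos: [0.6505, 0.2311, 0.0308]
tcp_rot: [-0.002, -3.139, 0.001]
wrist_force: [-0.6, -0.2, -1.0]
width: 0.37
grip_force: 0.0
```

move_arm:
  series: [3.2, 0, 0, -3, 0, 0, 0, 3.5, 0, 0, -4, 0, 0, 0, 3.5, 0, 0, 0, 0, 0, 0]

```text
time: 10.38
tool_pos: [0.6551, 0.2325, 0.1075]
tcp_rot: [0.002, 3.132, 0.005]
wrist_force: [1.0, -0.3, 0.2]
width: 0.412
grip_force: 0.0
```

```bash
python3 - <<'E'
from h import *
look("1"); go(.4974,.0504,.04,205)
E
```

```text
top [268.1 114.1] area 120 LxW mm [26. 28.] yawlong 90.5 P@12 [ 0.7546 -0.006 ] tri [ 0.7464 -0.0037  0.0352] gap 0.0056
top [336.5 113.9] area 111 LxW mm [28. 30.] yawlong 135.3 P@12 [ 0.7562 -0.1841] tri [ 0.7532 -0.1818  0.0176] gap 0.004
top [192.  113.9] area 177 LxW mm [16. 71.] yawlong 90.6 P@12 [0.7531 0.1906] tri [0.75   0.1912 0.0185] gap 0.0043
top [418.5 209.4] area 417 LxW mm [47. 78.] yawlong 104.2 P@12 [ 0.5076 -0.394 ] tri [ 0.5063 -0.392   0.0146] gap 0.003
top [246.1 213.3] area 177 LxW mm [16. 73.] yawlong 26.8 P@12 [0.4965 0.0499] tri [ 0.4973  0.0501 -0.0013] gap 0.0005
top [284.6 213.6] area 166 LxW mm [15. 74.] yawlong 128.0 P@12 [ 0.496  -0.0487] tri [ 0.4973 -0.0503  0.0126] gap 0.0043
top [263.6 236. ] area 130 LxW mm [29. 29.] yawlong 80.6 P@12 [0.4386 0.0051] tri [ 0.4687 -0.0234  0.0127] gap 0.0829
top [306.9 239. ] area 112 LxW mm [28. 28.] yawlong 90.1 P@12 [ 0.4311 -0.1058] tri [ 0.4305 -0.1054  0.0088] gap 0.0019
t 10.47 pos [0.6521 0.2316 0.1029] yaw 179.94 tilt [ 0.002  0.001 -1.   ] w 0.41 F [-0.8 -0.2 -0.3] grip 0.0
shift cm now [ 15.46 -18.13   6.25]
turn about tool z (deg) -25.06 shift cm after turn [21.67 -9.88  6.29]
```

View pics/top1.png

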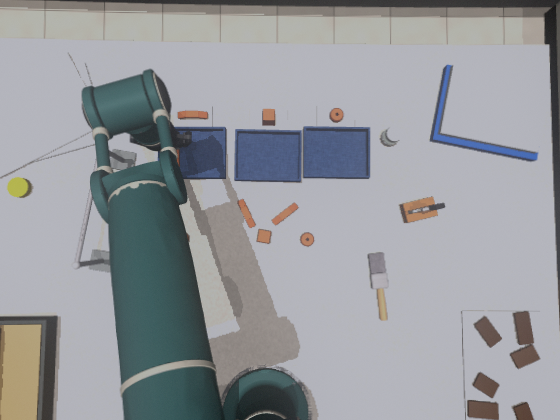

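The first strap lies in its tray at about (177,155); the others have not moved. Next: strap A.

move_arm:
  series: [3.5, 0, 0, 0, 0, 0, -8.4, 3.5, 0, 0, 0, 0, 0, -8.4, 3.5, 0, 0, 0, 0, 0, -8.4, 3.5, 3.6, -1.65, 0, 0, 0, 0, 3.5, 5, -2.28, 0, 0, 0, 0]

```text
time: 11.1
tool_pos: [0.5891, 0.1589, 0.0998]
tcp_rot: [0.686, -3.064, 0.0]
wrist_force: [0.4, -0.9, 0.3]
width: 0.414
grip_force: 0.0
```

move_arm:
  series: [3.5, 5, -2.28, 0, 0, 0, 0, 3.5, 5, -2.28, 0, 0, 0, 0, 3.5, 3, -1.37, 2, 0, 0, 0, 3.5, 0, 0, 2, 0, 0, 0, 3.5, 0, 0, 1, 0, 0, 0]

```text
time: 11.72
tool_pos: [0.4956, 0.0498, 0.0494]
tcp_rot: [0.682, -3.063, -0.001]
wrist_force: [-1.0, 0.7, 0.6]
width: 0.407
grip_force: 0.0
```

move_arm:
  series: [3.5, 0, 0, 0.5, 0, 0, 0, 3.5, 0, 0, 0, 0, 0, 0, 3.5, 0, 0, 0, 0, 0, 0]

```text
time: 12.1
tool_pos: [0.4986, 0.0507, 0.047]
tcp_rot: [-0.685, 3.065, -0.0]
wrist_force: [-0.4, -0.4, -0.0]
width: 0.407
grip_force: 0.0
```

```bash
python3 - <<'E'
from h import *
look(); go(.4971,.0502,.0165,205.2)
E
```

```text
top [268.5 114.2] area 127 LxW mm [26. 28.] yawlong 90.5 P@12 [ 0.7544 -0.0068] tri [ 0.7463 -0.0044  0.0343] gap 0.006
top [336.5 114.1] area 115 LxW mm [29. 30.] yawlong 135.3 P@12 [ 0.7558 -0.1841] tri [ 0.7529 -0.182   0.0173] gap 0.0037
top [192.  113.9] area 176 LxW mm [16. 71.] yawlong 90.6 P@12 [0.7532 0.1907] tri [0.75   0.1913 0.0185] gap 0.0042
top [175.3 152.8] area 189 LxW mm [17. 72.] yawlong 178.7 P@12 [0.6515 0.2322] tri [0.6518 0.2315 0.0126] gap 0.0014
top [418.5 209.4] area 434 LxW mm [47. 78.] yawlong 104.2 P@12 [ 0.5076 -0.3941] tri [ 0.5067 -0.3929  0.0132] gap 0.0023
top [286.1 212.4] area 149 LxW mm [15. 67.] yawlong 127.5 P@12 [ 0.4989 -0.0526] tri [ 0.5008 -0.0547  0.0116] gap 0.0056
top [260.6 236. ] area 69 LxW mm [15. 30.] yawlong 0.2 P@12 [0.4386 0.0127] tri [ 0.4733 -0.0191  0.0223] gap 0.0941
top [180.6 238.3] area 122 LxW mm [28. 28.] yawlong 0.9 P@12 [0.4325 0.2155] tri [0.4322 0.2158 0.0127] gap 0.001
top [306.9 239. ] area 124 LxW mm [29. 30.] yawlong 116.5 P@12 [ 0.431  -0.1058] tri [ 0.4305 -0.1055  0.0089] gap 0.0016
t 12.2 pos [0.4985 0.0506 0.0471] yaw -154.83 tilt [ 0.001  0.    -1.   ] w 0.407 F [ 0.  -0.  -0.9] grip 0.0
shift cm now [0.15 0.03 3.06]
turn about tool z (deg) -0.03 shift cm after turn [0.15 0.03 3.06]
```

move_arm:
  series: [3.5, 0.1, 0, 1.5, 0, 0, 0, 3.5, 0, 0, 1.3, 0, 0, 0, 3.5, 0, 0, 0.25, 0, 0, 0, 3.5, 0, 0, 0, 0, 0, 0, 2.4, 0, 0, 0, 0, 0, 0]

```text
time: 12.82
tool_pos: [0.4972, 0.0499, 0.0162]
tcp_rot: [-0.684, 3.066, -0.0]
wrist_force: [0.2, 0.0, -0.5]
width: 0.281
grip_force: 0.0
```

move_arm:
  series: [1.9, 0, 0, 0, 0, 0, 0, 1.8, 0, 0, 0, 0, 0, 0, 1.76, 0, 0, 0, 0, 0, 0, 1.76, 0, 0, 0, 0, 0, 0]

```text
time: 13.32
tool_pos: [0.4973, 0.0499, 0.0163]
tcp_rot: [-0.684, 3.066, -0.0]
wrist_force: [0.2, 1.0, 1.0]
width: 0.204
grip_force: 9.9
```

move_arm:
  series: [1.76, 0, 0, -0.7, 0, 0, 0, 1.76, 0, 0, -2, 0, 0, 0, 1.76, 0, 0, -3, 0, 0, 0, 1.76, 0, 0, -2, 0, 0, 0, 1.76, 0, 0, -1, 0, 0, 0]

```text
time: 13.95
tool_pos: [0.4976, 0.0499, 0.1045]
tcp_rot: [-0.683, 3.064, -0.001]
wrist_force: [-0.3, 0.6, 0.1]
width: 0.209
grip_force: 9.8
```

```bash
python3 - <<'E'
from h import *
go(.651,.188,.1035,180)
E
```

```text
t 13.95 pos [0.4976 0.0499 0.1045] yaw -154.86 tilt [ 0.002  0.    -1.   ] w 0.209 F [-0.3  0.6  0.1] grip 9.8
shift cm now [-19.75   5.98   0.14]
turn about tool z (deg) 25.14 shift cm after turn [-15.34  13.81   0.1 ]
```

move_arm:
  series: [1.76, 0, 0, 0, 0, 0, 5, 1.76, 0, 0, 0, 0, 0, 7.6, 1.76, 0, 0, 0, 0, 0, 7.6, 1.76, 0, 0, 0, 0, 0, 4.9, 1.76, -2.3, 2.1, 0, 0, 0, 0]

```text
time: 14.58
tool_pos: [0.518, 0.0701, 0.102]
tcp_rot: [-0.002, -3.138, 0.001]
wrist_force: [-0.0, -0.6, -0.9]
width: 0.205
grip_force: 9.9
```

move_arm:
  series: [1.76, -3.8, 3.4, 0, 0, 0, 0, 1.76, -4, 3.6, 0, 0, 0, 0, 1.76, -3.2, 2.9, 0, 0, 0, 0, 1.76, -2, 1.8, 0, 0, 0, 0, 1.76, 0, 0, 0, 0, 0, 0]

```text
time: 15.2
tool_pos: [0.6504, 0.1892, 0.1021]
tcp_rot: [0.004, -3.141, 0.0]
wrist_force: [0.6, -0.4, -0.5]
width: 0.208
grip_force: 9.9
```

move_arm:
  series: [1.76, 0, 0, 2, 0, 0, 0, 1.76, 0, 0, 2.2, 0, 0, 0, 1.76, 0, 0, 1.5, 0, 0, 0, 1.76, 0, 0, 0.8, 0, 0, 0, 1.76, 0, 0, 0, 0, 0, 0]

```text
time: 15.82
tool_pos: [0.6491, 0.1876, 0.0369]
tcp_rot: [0.001, -3.14, 0.001]
wrist_force: [0.5, 0.1, -0.2]
width: 0.21
grip_force: 9.9
```

```bash
python3 - <<'E'
from h import *
look(); go(.651,.188,.0215,180)
E
```

```text
top [268.2 114.1] area 122 LxW mm [26. 28.] yawlong 90.5 P@12 [ 0.7545 -0.0062] tri [ 0.7463 -0.0039  0.0349] gap 0.0057
top [336.5 114. ] area 113 LxW mm [29. 29.] yawlong 179.6 P@12 [ 0.7561 -0.1841] tri [ 0.7532 -0.1819  0.0173] gap 0.0038
top [204.2 114.3] area 27 LxW mm [10. 13.] yawlong 0.5 P@12 [0.7524 0.1593] tri [ 0.7502  0.1733 -0.0139] gap 0.0282
top [174.6 158.8] area 45 LxW mm [15. 21.] yawlong 0.8 P@12 [0.6361 0.2338] tri [ 0.6432  0.232  -0.0063] gap 0.0131
top [418.6 209.4] area 424 LxW mm [47. 78.] yawlong 104.2 P@12 [ 0.5077 -0.3942] tri [ 0.507  -0.3932  0.0132] gap 0.0017
top [284.6 213.6] area 167 LxW mm [15. 74.] yawlong 128.0 P@12 [ 0.4959 -0.0487] tri [0.4592 0.0817 0.0038] gap 0.2713
top [263.6 236. ] area 132 LxW mm [29. 29.] yawlong 78.8 P@12 [0.4386 0.0051] tri [ 0.4033  0.0977 -0.0956] gap 0.1992
top [306.9 238.9] area 110 LxW mm [28. 28.] yawlong 90.1 P@12 [ 0.4312 -0.1058] tri [ 0.5859 -0.164  -0.0385] gap 0.3276
t 15.93 pos [0.6503 0.1881 0.0385] yaw -179.96 tilt [ 0.001  0.    -1.   ] w 0.205 F [-0.2  0.2  0.4] grip 9.9
shift cm now [-0.07 -0.01  1.7 ]
turn about tool z (deg) 0.04 shift cm after turn [-0.07 -0.01  1.7 ]
```

move_arm:
  series: [1.76, 0, 0, 0.9, 0, 0, 0, 1.76, 0, 0, 0.7, 0, 0, 0, 1.76, 0, 0, 0.1, 0, 0, 0, 1.76, 0, 0, 0, 0, 0, 0, 2.0, 0, 0, 0, 0, 0, 0]

```text
time: 16.55
tool_pos: [0.6496, 0.1879, 0.0208]
tcp_rot: [0.001, -3.141, 0.001]
wrist_force: [0.4, -0.4, 0.2]
width: 0.235
grip_force: 0.0
```

move_arm:
  series: [2.7, 0, 0, 0, 0, 0, 0, 2.7, 0, 0, 0, 0, 0, 0, 2.7, 0, 0, -1, 0, 0, 0, 2.7, 0, 0, -3, 0, 0, 0, 2.7, 0, 0, -4, 0, 0, 0]

```text
time: 17.18
tool_pos: [0.6488, 0.1878, 0.101]
tcp_rot: [0.001, -3.139, 0.001]
wrist_force: [1.1, -0.6, -0.0]
width: 0.32
grip_force: 0.0
```

move_arm:
  series: [3.5, 0, 0, 0, 0, 0, 10.4, 3.5, 0, 0, 0, 0, 0, 10.4, 3.5, 0, 0, 0, 0, 0, 10.4, 3.5, 0, 0, 0, 0, 0, 10.4, 3.5, 0, 0, 0, 0, 0, 10.4]

```text
time: 17.8
tool_pos: [0.6501, 0.1881, 0.1019]
tcp_rot: [1.384, 2.819, 0.001]
wrist_force: [-0.1, 0.2, 0.3]
width: 0.415
grip_force: 0.0
```

```bash
python3 - <<'E'
from h import *
look(); go(.4960,-.0487,.0465,128)
E
```

```text
top [268.2 114. ] area 121 LxW mm [26. 28.] yawlong 90.5 P@12 [ 0.7547 -0.0061] tri [ 0.7464 -0.0037  0.0351] gap 0.0059
top [336.5 114. ] area 110 LxW mm [28. 29.] yawlong 44.7 P@12 [ 0.7561 -0.1843] tri [ 0.7532 -0.1821  0.0173] gap 0.0039
top [201.6 114.2] area 59 LxW mm [16. 23.] yawlong 90.6 P@12 [0.7526 0.1659] tri [ 0.7501  0.1772 -0.0069] gap 0.0231
top [175.  158.3] area 84 LxW mm [15. 33.] yawlong 0.8 P@12 [0.6374 0.2326] tri [ 0.6434  0.2315 -0.0043] gap 0.0107
top [418.5 209.5] area 425 LxW mm [47. 78.] yawlong 104.2 P@12 [ 0.5075 -0.3939] tri [ 0.5073 -0.3935  0.0128] gap 0.0005
top [284.6 213.6] area 167 LxW mm [15. 74.] yawlong 127.5 P@12 [ 0.4959 -0.0487] tri [ 0.4965 -0.0494  0.012 ] gap 0.0021
top [263.6 235.9] area 132 LxW mm [29. 29.] yawlong 78.8 P@12 [0.4388 0.005 ] tri [ 0.4679 -0.0228  0.0115] gap 0.0804
top [306.9 239. ] area 112 LxW mm [29. 29.] yawlong 134.8 P@12 [ 0.431  -0.1059] tri [ 0.5858 -0.1641 -0.0384] gap 0.3278
t 17.9 pos [0.6501 0.1881 0.1019] yaw 128.02 tilt [ 0.001  0.    -1.   ] w 0.408 F [ 0.3 -0.3  0.5] grip 0.0
shift cm now [ -9.16 -26.73   5.52]
turn about tool z (deg) 0.02 shift cm after turn [ -9.17 -26.72   5.54]
```

move_arm:
  series: [3.5, -1.2, -3.5, 0, 0, 0, 0, 3.5, -1.7, -4.9, 0, 0, 0, 0, 3.5, -1.8, -5.3, 0, 0, 0, 0, 3.5, -1.8, -5.3, 0, 0, 0, 0, 3.5, -1.6, -4.7, 0, 0, 0, 0]

```text
time: 18.52
tool_pos: [0.5121, -0.0233, 0.1016]
tcp_rot: [1.37, 2.826, 0.0]
wrist_force: [0.5, -0.4, 0.0]
width: 0.411
grip_force: 0.0
```

move_arm:
  series: [3.5, -1.07, -3.03, 0, 0, 0, 0, 3.5, 0, 0, 2.5, 0, 0, 0, 3.5, 0, 0, 2, 0, 0, 0, 3.5, 0, 0, 1, 0, 0, 0, 3.5, 0, 0, 0, 0, 0, 0]

```text
time: 19.15
tool_pos: [0.4954, -0.0488, 0.0456]
tcp_rot: [-1.373, -2.824, 0.001]
wrist_force: [-0.4, -0.0, 0.1]
width: 0.41
grip_force: 0.0
```

move_arm:
  series: [3.5, 0, 0, 1.5, 0, 0, 0, 3.5, 0, 0, 1.2, 0, 0, 0, 3.5, 0, 0, 0.3, 0, 0, 0, 3.5, 0, 0, 0, 0, 0, 0]

```text
time: 19.65
tool_pos: [0.4955, -0.0488, 0.0155]
tcp_rot: [-1.375, -2.823, 0.0]
wrist_force: [-0.2, 0.7, 0.3]
width: 0.411
grip_force: 0.0
```

```bash
python3 - <<'E'
from h import *
go(.4960,-.0487,.0165,128)
E
```

```text
t 19.65 pos [ 0.4955 -0.0488  0.0155] yaw 128.05 tilt [-0.001  0.    -1.   ] w 0.411 F [-0.2  0.7  0.3] grip 0.0
shift cm now [-0.02  0.05 -0.1 ]
turn about tool z (deg) 0.05 shift cm after turn [-0.02  0.05 -0.1 ]
```

move_arm:
  series: [2.4, 0, 0, -0.1, 0, 0, 0, 1.9, 0, 0, 0, 0, 0, 0, 1.8, 0, 0, 0, 0, 0, 0, 1.76, 0, 0, 0, 0, 0, 0, 1.76, 0, 0, 0, 0, 0, 0]

```text
time: 20.27
tool_pos: [0.4963, -0.049, 0.0174]
tcp_rot: [1.376, 2.823, 0.0]
wrist_force: [0.3, -0.1, 3.3]
width: 0.208
grip_force: 8.5
```

move_arm:
  series: [1.76, 0, 0, -0.7, 0, 0, 0, 1.76, 0, 0, -2, 0, 0, 0, 1.76, 0, 0, -3, 0, 0, 0, 1.76, 0, 0, -2, 0, 0, 0, 1.76, 0, 0, -1, 0, 0, 0]

```text
time: 20.9
tool_pos: [0.4963, -0.049, 0.1053]
tcp_rot: [1.375, 2.823, 0.001]
wrist_force: [-0.4, 0.3, -0.8]
width: 0.211
grip_force: 8.3
```

move_arm:
  series: [1.76, 0, 0, 0, 0, 0, -5, 1.76, 0, 0, 0, 0, 0, -8, 1.76, 0, 0, 0, 0, 0, -9, 1.76, 0, 0, 0, 0, 0, -9, 1.76, 0, 0, 0, 0, 0, -9]

```text
time: 21.52
tool_pos: [0.495, -0.0488, 0.1032]
tcp_rot: [-0.319, -3.124, -0.0]
wrist_force: [0.3, -0.3, -1.1]
width: 0.207
grip_force: 8.3
```

move_arm:
  series: [1.76, 0, 0, 0, 0, 0, -8, 1.76, 0, 0, 0, 0, 0, -4, 1.76, -2.3, 2.9, 0, 0, 0, 0, 1.76, -3.8, 4.6, 0, 0, 0, 0, 1.76, -4, 5, 0, 0, 0, 0]

```text
time: 22.15
tool_pos: [0.596, 0.0757, 0.1034]
tcp_rot: [-0.001, -3.14, 0.001]
wrist_force: [1.2, -0.1, -0.5]
width: 0.21
grip_force: 8.3
```

move_arm:
  series: [1.76, -3.4, 4.2, 0, 0, 0, 0, 1.76, -2.05, 2.6, 0, 0, 0, 0, 1.76, 0, 0, 2, 0, 0, 0, 1.76, 0, 0, 2, 0, 0, 0, 1.76, 0, 0, 1.5, 0, 0, 0]

```text
time: 22.78
tool_pos: [0.6477, 0.1417, 0.0459]
tcp_rot: [-0.0, -3.137, 0.002]
wrist_force: [0.2, -0.6, -0.7]
width: 0.21
grip_force: 8.3
```

move_arm:
  series: [1.76, 0, 0, 1, 0, 0, 0, 1.76, 0, 0, 0, 0, 0, 0, 1.76, 0, 0, 0, 0, 0, 0]

```text
time: 23.15
tool_pos: [0.6508, 0.1428, 0.0397]
tcp_rot: [-0.001, 3.14, 0.0]
wrist_force: [0.7, 0.8, 0.4]
width: 0.206
grip_force: 8.3
```

```bash
python3 - <<'E'
from h import *
go(.651,.144,.0215,180);look()
E
```

```text
t 23.15 pos [0.6508 0.1428 0.0397] yaw -179.98 tilt [ 0.001  0.    -1.   ] w 0.206 F [0.7 0.8 0.4] grip 8.3
shift cm now [-0.02  0.12  1.82]
turn about tool z (deg) 0.02 shift cm after turn [-0.02  0.12  1.82]
top [268.5 114.2] area 127 LxW mm [26. 28.] yawlong 90.5 P@12 [ 0.7544 -0.0068] tri [ 0.7462 -0.0043  0.0342] gap 0.0062
top [336.5 114. ] area 112 LxW mm [28. 29.] yawlong 44.7 P@12 [ 0.7561 -0.1842] tri [ 0.7532 -0.1821  0.0169] gap 0.004
top [175.  155.1] area 159 LxW mm [15. 64.] yawlong 0.7 P@12 [0.6456 0.2327] tri [0.6483 0.2316 0.0062] gap 0.0055
top [191.9 158.8] area 73 LxW mm [15. 28.] yawlong 0.6 P@12 [0.6362 0.1896] tri [ 0.6422  0.1876 -0.0031] gap 0.011
top [209.4 159.4] area 40 LxW mm [15. 15.] yawlong 0.5 P@12 [0.6352 0.1449] tri [ 0.6477  0.1379 -0.0107] gap 0.026
top [418.5 209.4] area 427 LxW mm [47. 78.] yawlong 104.2 P@12 [ 0.5076 -0.3941] tri [ 0.5061 -0.3919  0.0144] gap 0.0036
top [263.7 235.9] area 134 LxW mm [29. 29.] yawlong 168.9 P@12 [0.4387 0.0048] tri [ 0.4034  0.0977 -0.0939] gap 0.1997
top [306.9 239. ] area 111 LxW mm [25. 28.] yawlong 90.1 P@12 [ 0.431  -0.1058] tri [ 0.5858 -0.164  -0.0387] gap 0.3278
```

move_arm:
  series: [1.76, 0, 0, 1, 0, 0, 0, 1.76, 0, 0, 0.6, 0, 0, 0, 1.76, 0, 0, 0.15, 0, 0, 0, 1.76, 0, 0, 0, 0, 0, 0, 2.0, 0, 0, 0, 0, 0, 0]

```text
time: 23.88
tool_pos: [0.6502, 0.1431, 0.0214]
tcp_rot: [-0.001, 3.141, 0.0]
wrist_force: [-0.8, 0.5, 0.3]
width: 0.232
grip_force: 0.0
```

move_arm:
  series: [2.7, 0, 0, 0, 0, 0, 0, 2.7, 0, 0, 0, 0, 0, 0, 2.7, 0, 0, -1, 0, 0, 0, 2.7, 0, 0, -3, 0, 0, 0, 2.7, 0, 0, -4, 0, 0, 0]

```text
time: 24.5
tool_pos: [0.6493, 0.1428, 0.1015]
tcp_rot: [0.001, -3.139, 0.001]
wrist_force: [0.4, 0.3, -0.0]
width: 0.318
grip_force: 0.0
```

move_arm:
  series: [5, 0, 0, -2, 0, 0, 5.3, 5, 0, 0, 0, 0, 0, 5.2, 5, 2.7, -2.5, 0, 0, 0, 0, 5, 4.2, -4, 0, 0, 0, 0, 5, 4.4, -4.2, 0, 0, 0, 0]

```text
time: 25.12
tool_pos: [0.519, 0.0577, 0.1223]
tcp_rot: [0.285, 3.127, -0.0]
wrist_force: [-0.0, -0.4, 0.6]
width: 0.587
grip_force: 0.0
```

move_arm:
  series: [5, 4.2, -4, 0, 0, 0, 0, 5, 2.8, -2.7, 0, 0, 0, 0, 5, 0, 0, 0, 0, 0, 0, 5, 0, 0, 0, 0, 0, 0]

```text
time: 25.62
tool_pos: [0.4399, 0.0052, 0.1225]
tcp_rot: [0.287, 3.126, 0.001]
wrist_force: [0.3, -0.7, 0.3]
width: 0.584
grip_force: 0.0
```

```bash
python3 - <<'E'
from h import *
look("2");go(.4387,.005,.02,169.5)
E
```

```text
top [268.5 114.1] area 128 LxW mm [26. 28.] yawlong 90.5 P@12 [ 0.7545 -0.0069] tri [ 0.7462 -0.0044  0.0345] gap 0.0062
top [336.5 114.1] area 114 LxW mm [29. 29.] yawlong 179.6 P@12 [ 0.7559 -0.1841] tri [ 0.753  -0.182   0.0174] gap 0.0038
top [192.  113.9] area 176 LxW mm [16. 71.] yawlong 90.6 P@12 [0.7532 0.1907] tri [0.75   0.1912 0.0186] gap 0.0042
top [175.3 152.8] area 190 LxW mm [17. 72.] yawlong 178.6 P@12 [0.6517 0.2321] tri [0.6519 0.2315 0.0127] gap 0.0011
top [192.2 153.1] area 189 LxW mm [15. 72.] yawlong 0.6 P@12 [0.6511 0.189 ] tri [0.6513 0.1883 0.0134] gap 0.0011
top [210.1 153.3] area 194 LxW mm [15. 72.] yawlong 0.5 P@12 [0.6509 0.1432] tri [0.6507 0.1428 0.0142] gap 0.0004
top [418.4 209.4] area 438 LxW mm [47. 79.] yawlong 104.2 P@12 [ 0.5077 -0.3938] tri [ 0.5071 -0.3932  0.0122] gap 0.0015
top [180.6 238.4] area 120 LxW mm [28. 28.] yawlong 0.9 P@12 [0.4323 0.2156] tri [0.4322 0.2156 0.0131] gap 0.0003
top [310.5 239.1] area 42 LxW mm [12. 26.] yawlong 174.0 P@12 [ 0.4307 -0.1149] tri [ 0.4279 -0.1126  0.0036] gap 0.0083
t 25.73 pos [0.4402 0.0055 0.1223] yaw 169.57 tilt [ 0.002  0.    -1.   ] w 0.589 F [0.8 0.7 1.3] grip 0.0
shift cm now [ 0.16 -0.08 10.23]
turn about tool z (deg) 0.07 shift cm after turn [ 0.14 -0.07 10.23]
```

View pics/scene2.png

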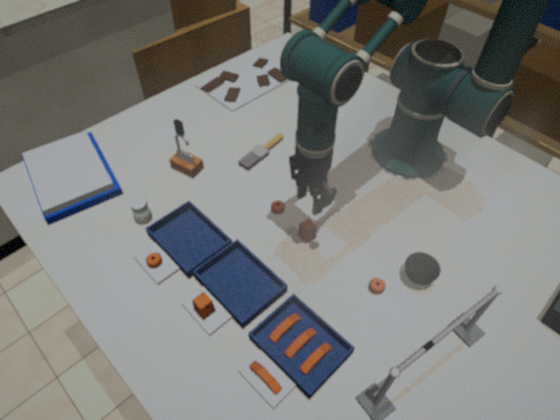

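The scene view shows the three straps in their tray. The weight is unmoved at (307,231) below the gripper, and the whorls are at (278,207) and (377,285).

move_arm:
  series: [5, 0.1, 0, 2, 0, 0, 0, 5, 0, 0, 3, 0, 0, 0, 5, 0, 0, 2.5, 0, 0, 0, 5, 0, 0, 1.5, 0, 0, 0, 5, 0, 0, 0.9, 0, 0, 0]

```text
time: 26.35
tool_pos: [0.438, 0.0056, 0.0218]
tcp_rot: [-0.285, -3.128, -0.0]
wrist_force: [-0.7, -1.2, -0.6]
width: 0.584
grip_force: 0.0
```

move_arm:
  series: [5, 0, 0, 0.3, 0, 0, 0, 5, 0, 0, 0, 0, 0, 0, 3.8, 0, 0, 0, 0, 0, 0, 3.4, 0, 0, 0, 0, 0, 0, 3.3, 0, 0, 0, 0, 0, 0]

```text
time: 26.98
tool_pos: [0.4384, 0.0053, 0.0202]
tcp_rot: [0.286, 3.127, 0.0]
wrist_force: [-0.4, 1.0, 2.7]
width: 0.39
grip_force: 5.8
```

move_arm:
  series: [3.2, 0, 0, 0, 0, 0, 0, 3.15, 0, 0, 0, 0, 0, 0]

```text
time: 27.22
tool_pos: [0.4384, 0.0053, 0.0203]
tcp_rot: [0.286, 3.127, 0.0]
wrist_force: [-0.7, 0.9, 5.7]
width: 0.383
grip_force: 19.5
```

move_arm:
  series: [3.1, 0, 0, 0, 0, 0, 0, 3.1, 0, 0, 0, 0, 0, 0]

```text
time: 27.48
tool_pos: [0.4383, 0.0053, 0.0203]
tcp_rot: [0.286, 3.127, 0.0]
wrist_force: [-0.4, -0.1, 5.4]
width: 0.38
grip_force: 19.5
```

```bash
python3 - <<'E'
from h import *
go(.4387,.005,.02,169.5)
E
```

```text
t 27.48 pos [0.4383 0.0053 0.0203] yaw 169.54 tilt [ 0.001  0.    -1.   ] w 0.38 F [-0.4 -0.1  5.4] grip 19.5
shift cm now [-0.04 -0.02  0.03]
turn about tool z (deg) 0.04 shift cm after turn [-0.04 -0.02  0.03]
```

move_arm:
  series: [3.25, 0, 0, 0, 0, 0, 0, 3.25, 0, 0, 0, 0, 0, 0]

```text
time: 27.72
tool_pos: [0.4383, 0.0053, 0.0202]
tcp_rot: [0.286, 3.127, 0.0]
wrist_force: [-0.9, 1.2, 5.6]
width: 0.382
grip_force: 17.0
```

move_arm:
  series: [3.25, 0, 0, -0.6, 0, 0, 0, 3.25, 0, 0, -1.5, 0, 0, 0, 3.25, 0, 0, -2.5, 0, 0, 0, 3.25, 0, 0, -2.5, 0, 0, 0, 3.25, 0, 0, -1.5, 0, 0, 0]

```text
time: 28.35
tool_pos: [0.4385, 0.0052, 0.1075]
tcp_rot: [0.286, 3.126, 0.0]
wrist_force: [-0.2, -0.0, -1.0]
width: 0.389
grip_force: 16.4
```

move_arm:
  series: [3.25, 0, 0, -1, 0, 0, -5, 3.25, 0, 0, -0.4, 0, 0, -5.5]

```text
time: 28.6
tool_pos: [0.438, 0.0052, 0.1206]
tcp_rot: [-0.006, 3.14, -0.0]
wrist_force: [0.7, 0.0, -1.1]
width: 0.38
grip_force: 16.4
```

```bash
python3 - <<'E'
from h import *
look();go(.648,-.007,.12,180)
E
```

```text
top [268.5 114.1] area 128 LxW mm [26. 28.] yawlong 90.5 P@12 [ 0.7545 -0.0069] tri [ 0.7464 -0.0046  0.0346] gap 0.0057
top [336.5 114. ] area 115 LxW mm [29. 29.] yawlong 179.6 P@12 [ 0.756 -0.184] tri [ 0.7531 -0.1819  0.0174] gap 0.0038
top [192.  113.9] area 176 LxW mm [16. 71.] yawlong 90.6 P@12 [0.7532 0.1907] tri [0.75   0.1913 0.0185] gap 0.0042
top [175.3 152.8] area 190 LxW mm [17. 72.] yawlong 178.6 P@12 [0.6517 0.2321] tri [0.652  0.2315 0.0123] gap 0.0015
top [192.2 153.1] area 189 LxW mm [15. 72.] yawlong 0.6 P@12 [0.6511 0.189 ] tri [0.6512 0.1883 0.0135] gap 0.0011
top [210.1 153.3] area 194 LxW mm [15. 72.] yawlong 0.5 P@12 [0.6509 0.1432] tri [0.6507 0.1428 0.0141] gap 0.0005
top [418.5 209.4] area 436 LxW mm [47. 78.] yawlong 104.2 P@12 [ 0.5077 -0.3941] tri [ 0.5062 -0.392   0.0142] gap 0.0037
top [180.6 238.3] area 120 LxW mm [28. 28.] yawlong 0.9 P@12 [0.4325 0.2156] tri [0.4323 0.2157 0.0136] gap 0.0007
top [310.5 239.4] area 40 LxW mm [12. 24.] yawlong 173.4 P@12 [ 0.4301 -0.115 ] tri [ 4.273e-01 -1.132e-01 -3.000e-04] gap 0.0082
t 28.7 pos [0.4379 0.0052 0.1203] yaw -179.95 tilt [ 0.001 -0.    -1.   ] w 0.379 F [ 0.2  0.9 -1.8] grip 16.4
shift cm now [-21.    -1.24   0.05]
turn about tool z (deg) 0.05 shift cm after turn [-21.01  -1.22   0.03]
```

move_arm:
  series: [3.29, 0, 0, 0, 0, 0, 0, 3.29, -2.2, -0.12, 0, 0, 0, 0, 3.29, -3.8, -0.22, 0, 0, 0, 0, 3.29, -4.5, -0.28, 0, 0, 0, 0, 3.29, -4.5, -0.28, 0, 0, 0, 0]

```text
time: 29.32
tool_pos: [0.5886, -0.0037, 0.1188]
tcp_rot: [-0.001, -3.14, -0.0]
wrist_force: [-0.3, -0.5, -0.6]
width: 0.385
grip_force: 9.1
```

move_arm:
  series: [3.29, -3.8, -0.2, 0, 0, 0, 0, 3.29, -2.2, -0.12, 0, 0, 0, 0, 3.29, 0, 0, 1.5, 0, 0, 0, 3.29, 0, 0, 2.5, 0, 0, 0, 3.29, 0, 0, 2, 0, 0, 0]

```text
time: 29.95
tool_pos: [0.6451, -0.0066, 0.0568]
tcp_rot: [0.0, -3.138, -0.0]
wrist_force: [-0.5, -0.5, -0.4]
width: 0.387
grip_force: 9.1
```

move_arm:
  series: [3.29, 0, 0, 1.5, 0, 0, 0, 3.29, 0, 0, 1, 0, 0, 0, 3.29, 0, 0, 0, 0, 0, 0, 3.29, 0, 0, 0, 0, 0, 0]

```text
time: 30.45
tool_pos: [0.6484, -0.0068, 0.0353]
tcp_rot: [-0.001, 3.14, -0.0]
wrist_force: [0.2, -0.2, -0.3]
width: 0.386
grip_force: 9.1
```

```bash
python3 - <<'E'
from h import *
go(.648,-.007,.0255,180)
E
```

```text
t 30.45 pos [ 0.6484 -0.0068  0.0353] yaw -179.96 tilt [ 0.002 -0.    -1.   ] w 0.386 F [ 0.2 -0.2 -0.3] grip 9.1
shift cm now [ 0.05 -0.02  0.98]
turn about tool z (deg) 0.04 shift cm after turn [ 0.04 -0.02  0.98]
```

move_arm:
  series: [3.29, 0, 0, 0.5, 0, 0, 0, 3.29, 0, 0, 0.4, 0, 0, 0, 3.29, 0, 0, 0.1, 0, 0, 0, 3.29, 0, 0, 0, 0, 0, 0, 3.5, 0, 0, 0, 0, 0, 0]

```text
time: 31.08
tool_pos: [0.6478, -0.0068, 0.0245]
tcp_rot: [-0.001, 3.141, -0.0]
wrist_force: [0.5, -0.0, -0.3]
width: 0.411
grip_force: 0.0
```

move_arm:
  series: [4.5, 0, 0, 0, 0, 0, 0, 5, 0, 0, 0, 0, 0, 0, 5, 0, 0, -1.5, 0, 0, 0, 5, 0, 0, -4, 0, 0, 0, 5, 0, 0, -4, 0, 0, 0]

```text
time: 31.7
tool_pos: [0.6476, -0.0067, 0.1211]
tcp_rot: [0.001, -3.142, -0.0]
wrist_force: [1.3, 0.0, -0.0]
width: 0.583
grip_force: 0.0
```

move_arm:
  series: [5, 3, -1.4, 0, 0, 0, 0, 5, 4.7, -2.1, 0, 0, 0, 0, 5, 5, -2.3, 0, 0, 0, 0, 5, 5, -2.3, 0, 0, 0, 0, 5, 3.5, -1.6, 0, 0, 0, 0]

```text
time: 32.33
tool_pos: [0.4339, -0.1045, 0.1203]
tcp_rot: [-0.001, 3.141, -0.001]
wrist_force: [0.2, -0.1, 0.9]
width: 0.584
grip_force: 0.0
```

```bash
python3 - <<'E'
from h import *
look("3");go(.4310,-.1057,.0145,180)
E
```

```text
top [268.5 114.1] area 128 LxW mm [26. 28.] yawlong 90.5 P@12 [ 0.7545 -0.0069] tri [ 0.7463 -0.0046  0.0346] gap 0.0058
top [336.5 114.1] area 116 LxW mm [29. 31.] yawlong 179.6 P@12 [ 0.7559 -0.184 ] tri [ 0.753  -0.1819  0.0172] gap 0.0037
top [192.  113.9] area 176 LxW mm [16. 71.] yawlong 90.6 P@12 [0.7532 0.1907] tri [0.75   0.1913 0.0184] gap 0.0043
top [175.3 152.8] area 190 LxW mm [17. 72.] yawlong 178.6 P@12 [0.6517 0.2321] tri [0.6521 0.2315 0.0123] gap 0.0015
top [192.2 153.1] area 189 LxW mm [15. 72.] yawlong 0.6 P@12 [0.6511 0.189 ] tri [0.6511 0.1883 0.014 ] gap 0.001
top [210.1 153.3] area 194 LxW mm [15. 72.] yawlong 0.5 P@12 [0.6509 0.1432] tri [0.6507 0.1428 0.0142] gap 0.0004
top [269.1 152.4] area 130 LxW mm [26. 29.] yawlong 0.1 P@12 [ 0.6542 -0.0086] tri [ 0.6498 -0.0069  0.029 ] gap 0.0039
top [418.3 209.4] area 443 LxW mm [47. 80.] yawlong 103.6 P@12 [ 0.5077 -0.3935] tri [ 0.508  -0.394   0.0113] gap 0.0007
top [180.6 238.3] area 118 LxW mm [28. 28.] yawlong 0.9 P@12 [0.4325 0.2156] tri [0.4322 0.2157 0.0132] gap 0.0008
t 32.42 pos [ 0.4324 -0.1046  0.1198] yaw 179.92 tilt [-0.001 -0.    -1.   ] w 0.585 F [ 0.1 -0.3 -0.3] grip 0.0
shift cm now [ 0.13 -0.11 10.53]
turn about tool z (deg) -0.08 shift cm after turn [ 0.14 -0.11 10.53]
```

View pics/scene3.png

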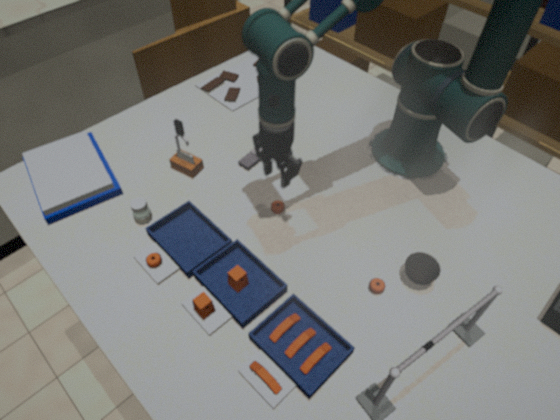

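The weight stands in the middle tray at (237,277). The whorl under the gripper is unmoved.

move_arm:
  series: [5, 0.1, -0.1, 2, 0, 0, 0, 5, 0, 0, 3, 0, 0, 0, 5, 0, 0, 2.5, 0, 0, 0, 5, 0, 0, 1.8, 0, 0, 0, 5, 0, 0, 0.9, 0, 0, 0]

```text
time: 33.05
tool_pos: [0.4354, -0.1047, 0.0172]
tcp_rot: [-0.002, 3.141, 0.0]
wrist_force: [0.1, -0.2, -1.0]
width: 0.587
grip_force: 0.0
```

move_arm:
  series: [5, 0, 0, 0.3, 0, 0, 0, 5, 0, 0, 0, 0, 0, 0, 4.2, 0, 0, 0, 0, 0, 0, 3.8, 0, 0, 0, 0, 0, 0, 3.65, 0, 0, 0, 0, 0, 0]

```text
time: 33.67
tool_pos: [0.435, -0.105, 0.0148]
tcp_rot: [-0.001, 3.141, -0.0]
wrist_force: [-0.5, 0.2, 0.0]
width: 0.426
grip_force: 0.0
```

move_arm:
  series: [3.6, 0, 0, 0, 0, 0, 0, 3.6, 0, 0, 0, 0, 0, 0]

```text
time: 33.92
tool_pos: [0.4348, -0.1049, 0.0145]
tcp_rot: [-0.001, 3.141, 0.0]
wrist_force: [0.6, 0.6, 1.5]
width: 0.422
grip_force: 0.1
```

move_arm:
  series: [4.2, 0, 0, 0, 0, 0, 0, 4.2, 0.37, 0, 0, 0, 0, 0, 4.2, 0, 0, 0, 0, 0, 0, 3.7, 0, 0, 0, 0, 0, 0, 3.6, 0, 0, 0, 0, 0, 0]

```text
time: 34.55
tool_pos: [0.4311, -0.1049, 0.0145]
tcp_rot: [-0.001, 3.142, 0.0]
wrist_force: [-0.3, 0.3, 0.4]
width: 0.425
grip_force: 0.1
```

move_arm:
  series: [3.57, 0, 0, 0, 0, 0, 0, 3.57, 0, 0, 0, 0, 0, 0]

```text
time: 34.8
tool_pos: [0.4311, -0.1049, 0.0145]
tcp_rot: [0.001, -3.142, -0.0]
wrist_force: [-0.7, 0.4, 1.8]
width: 0.416
grip_force: 1.0
```

move_arm:
  series: [3.53, 0, 0, 0, 0, 0, 0, 3.53, 0, 0, 0, 0, 0, 0]

```text
time: 35.05
tool_pos: [0.4311, -0.1049, 0.0146]
tcp_rot: [-0.001, 3.142, 0.0]
wrist_force: [0.4, 0.6, 1.7]
width: 0.413
grip_force: 4.8
```

move_arm:
  series: [3.5, 0, 0, 0, 0, 0, 0, 3.5, 0, 0, 0, 0, 0, 0]

```text
time: 35.3
tool_pos: [0.4311, -0.1049, 0.0146]
tcp_rot: [-0.001, 3.142, -0.0]
wrist_force: [-0.6, 1.2, 2.3]
width: 0.411
grip_force: 8.4
```

move_arm:
  series: [3.49, 0, 0, -0.6, 0, 0, 0, 3.49, 0, 0, -1.5, 0, 0, 0, 3.49, 0, 0, -2.5, 0, 0, 0, 3.49, 0, 0, -2.5, 0, 0, 0, 3.49, 0, 0, -1.5, 0, 0, 0]

```text
time: 35.92
tool_pos: [0.4321, -0.1053, 0.1028]
tcp_rot: [-0.001, 3.139, -0.002]
wrist_force: [0.9, -1.5, -0.7]
width: 0.414
grip_force: 9.6
```

move_arm:
  series: [3.49, 0, 0, -0.4, 0, 0, 0, 3.49, -2.2, -1.1, 0, 0, 0, 0, 3.49, -4, -2, 0, 0, 0, 0, 3.49, -4.7, -2.4, 0, 0, 0, 0, 3.49, -4.7, -2.4, 0, 0, 0, 0]

```text
time: 36.55
tool_pos: [0.5877, -0.1842, 0.1033]
tcp_rot: [0.001, -3.14, -0.001]
wrist_force: [-0.3, -0.5, -0.2]
width: 0.411
grip_force: 9.6
```

move_arm:
  series: [3.49, -4, -2, 0, 0, 0, 0, 3.49, -2.3, -1.1, 0, 0, 0, 0, 3.49, 0, 0, 1.5, 0, 0, 0, 3.49, 0, 0, 2.5, 0, 0, 0, 3.49, 0, 0, 2, 0, 0, 0]

```text
time: 37.17
tool_pos: [0.6474, -0.2136, 0.0414]
tcp_rot: [0.001, -3.137, -0.003]
wrist_force: [-0.7, 0.6, -0.7]
width: 0.412
grip_force: 9.6
```

move_arm:
  series: [3.49, 0, 0, 0.8, 0, 0, 0, 3.49, 0, 0, 0, 0, 0, 0, 3.49, 0, 0, 0, 0, 0, 0]

```text
time: 37.55
tool_pos: [0.6508, -0.215, 0.0375]
tcp_rot: [-0.001, 3.14, -0.001]
wrist_force: [-0.4, -0.2, -0.2]
width: 0.414
grip_force: 9.6
```

```bash
python3 - <<'E'
from h import *
go(.65,-.215,.02,180);look()
E
```

```text
t 37.55 pos [ 0.6508 -0.215   0.0375] yaw -179.95 tilt [ 0.002 -0.001 -1.   ] w 0.414 F [-0.4 -0.2 -0.2] grip 9.6
shift cm now [ 0.08 -0.    1.75]
turn about tool z (deg) 0.05 shift cm after turn [ 0.08 -0.    1.75]
top [268.4 114.1] area 125 LxW mm [26. 28.] yawlong 90.5 P@12 [ 0.7544 -0.0066] tri [ 0.7463 -0.0043  0.0346] gap 0.0058
top [336.5 114.1] area 117 LxW mm [29. 31.] yawlong 179.6 P@12 [ 0.7558 -0.1841] tri [ 0.7529 -0.182   0.0173] gap 0.0037
top [192.  113.9] area 176 LxW mm [16. 71.] yawlong 90.6 P@12 [0.7532 0.1907] tri [0.75   0.1912 0.0188] gap 0.004
top [175.3 152.8] area 189 LxW mm [17. 72.] yawlong 178.7 P@12 [0.6515 0.2322] tri [0.6519 0.2315 0.0124] gap 0.0014
top [192.2 153.1] area 189 LxW mm [15. 72.] yawlong 0.6 P@12 [0.6511 0.189 ] tri [0.6512 0.1883 0.0135] gap 0.0011
top [210.1 153.3] area 194 LxW mm [15. 72.] yawlong 0.5 P@12 [0.6509 0.1432] tri [0.6507 0.1428 0.0142] gap 0.0004
top [269. 152.] area 120 LxW mm [26. 26.] yawlong 0.1 P@12 [ 0.6552 -0.0085] tri [ 0.6503 -0.0065  0.0299] gap 0.0047
top [421.2 209.7] area 371 LxW mm [48. 80.] yawlong 104.2 P@12 [ 0.5069 -0.401 ] tri [ 0.4997 -0.3974 -0.0024] gap 0.0226
top [180.5 238.3] area 117 LxW mm [28. 28.] yawlong 0.9 P@12 [0.4325 0.2157] tri [0.4324 0.2158 0.0129] gap 0.0005
```

move_arm:
  series: [3.49, 0, 0, 0.9, 0, 0, 0, 3.49, 0, 0, 0.7, 0, 0, 0, 3.49, 0, 0, 0.2, 0, 0, 0, 3.49, 0, 0, 0, 0, 0, 0, 3.7, 0, 0, 0, 0, 0, 0]

```text
time: 38.28
tool_pos: [0.6501, -0.2148, 0.0184]
tcp_rot: [-0.001, 3.142, -0.0]
wrist_force: [-0.3, 0.2, -0.4]
width: 0.436
grip_force: 0.0
```

move_arm:
  series: [4.4, 0, 0, 0, 0, 0, 0, 4.4, 0, 0, 0, 0, 0, 0, 4.4, 0, 0, -1.5, 0, 0, 0, 4.4, 0, 0, -4, 0, 0, 0, 4.4, 0, 0, -4, 0, 0, 0]

```text
time: 38.9
tool_pos: [0.6501, -0.2148, 0.1151]
tcp_rot: [0.001, -3.142, -0.0]
wrist_force: [0.6, 0.1, 0.2]
width: 0.518
grip_force: 0.0
```

move_arm:
  series: [5, 1.5, 3, 0, 0, 0, 0, 5, 2.5, 5, 0, 0, 0, 0, 5, 2.6, 5.1, 0, 0, 0, 0, 5, 2.6, 5.1, 0, 0, 0, 0, 5, 2.6, 5.1, 0, 0, 0, 0]

```text
time: 39.52
tool_pos: [0.5316, 0.0196, 0.1149]
tcp_rot: [-0.0, 3.139, 0.0]
wrist_force: [0.1, 0.7, -0.5]
width: 0.588
grip_force: 0.0
```

move_arm:
  series: [5, 2.6, 5.1, 0, 0, 0, 0, 5, 2.6, 5.1, 0, 0, 0, 0, 5, 2.5, 5, 0, 0, 0, 0, 5, 2.3, 4.5, 0, 0, 0, 0, 5, 0, 0, 0, 0, 0, 0]

```text
time: 40.15
tool_pos: [0.4307, 0.2177, 0.1147]
tcp_rot: [-0.009, 3.14, 0.002]
wrist_force: [0.6, 0.9, 0.4]
width: 0.587
grip_force: 0.0
```

```bash
python3 - <<'E'
from h import *
look();go(.4324,.2157,.0145,180)
E
```

```text
top [268.5 114.1] area 127 LxW mm [26. 28.] yawlong 90.5 P@12 [ 0.7546 -0.0068] tri [ 0.7463 -0.0044  0.0347] gap 0.0059
top [336.5 114.1] area 115 LxW mm [29. 30.] yawlong 135.3 P@12 [ 0.7558 -0.1842] tri [ 0.7529 -0.1821  0.0172] gap 0.0037
top [192.  113.9] area 176 LxW mm [16. 71.] yawlong 90.6 P@12 [0.7532 0.1907] tri [0.7501 0.1912 0.0186] gap 0.0041
top [175.3 152.8] area 189 LxW mm [17. 72.] yawlong 178.7 P@12 [0.6515 0.2322] tri [0.6519 0.2315 0.0122] gap 0.0016
top [192.2 153. ] area 190 LxW mm [17. 73.] yawlong 178.6 P@12 [0.6513 0.1889] tri [0.6512 0.1883 0.0139] gap 0.0008
top [210.1 153.3] area 194 LxW mm [15. 72.] yawlong 0.5 P@12 [0.6509 0.1432] tri [0.6506 0.1428 0.0144] gap 0.0003
top [269. 152.] area 122 LxW mm [26. 29.] yawlong 0.1 P@12 [ 0.6552 -0.0085] tri [ 0.6503 -0.0066  0.0297] gap 0.0045
top [349.5 153.8] area 124 LxW mm [28. 31.] yawlong 179.5 P@12 [ 0.6518 -0.2173] tri [ 0.6503 -0.2159  0.0139] gap 0.003
top [418.5 209.4] area 437 LxW mm [47. 79.] yawlong 104.2 P@12 [ 0.5077 -0.3939] tri [ 0.508  -0.395   0.0093] gap 0.0003
t 40.25 pos [0.4322 0.2155 0.1145] yaw -179.84 tilt [ 0.002  0.    -1.   ] w 0.583 F [ 0.6 -0.1 -0.2] grip 0.0
shift cm now [-0.01  0.02 10.  ]
turn about tool z (deg) 0.16 shift cm after turn [-0.02  0.02 10.  ]
```

move_arm:
  series: [5, 0, 0, 2, 0, 0, 0, 5, 0, 0, 3, 0, 0, 0, 5, 0, 0, 2.5, 0, 0, 0, 5, 0, 0, 1.5, 0, 0, 0, 5, 0, 0, 0.7, 0, 0, 0]

```text
time: 40.88
tool_pos: [0.4321, 0.2141, 0.0159]
tcp_rot: [-0.001, -3.141, 0.001]
wrist_force: [0.1, 0.1, 0.9]
width: 0.583
grip_force: 0.0
```

move_arm:
  series: [5, 0, 0, 0.3, 0, 0, 0, 5, 0, 0, 0, 0, 0, 0, 4.2, 0, 0, 0, 0, 0, 0, 3.8, 0, 0, 0, 0, 0, 0, 3.6, 0, 0, 0, 0, 0, 0]

```text
time: 41.5
tool_pos: [0.432, 0.2152, 0.0138]
tcp_rot: [-0.002, 3.141, 0.0]
wrist_force: [0.7, -0.3, 0.3]
width: 0.422
grip_force: 0.0
```

move_arm:
  series: [3.55, 0, 0, 0, 0, 0, 0, 3.51, 0, 0, 0, 0, 0, 0, 3.49, 0, 0, 0, 0, 0, 0, 3.49, 0, 0, 0, 0, 0, 0]

```text
time: 42.0
tool_pos: [0.4321, 0.2152, 0.0139]
tcp_rot: [-0.001, 3.141, 0.0]
wrist_force: [-0.7, 0.0, 5.0]
width: 0.412
grip_force: 10.8
```

```bash
python3 - <<'E'
from h import *
go(.65,-.145,.1,180)
E
```

```text
t 42.0 pos [0.4321 0.2152 0.0139] yaw -179.96 tilt [ 0.  0. -1.] w 0.412 F [-0.7  0.   5. ] grip 10.8
shift cm now [-21.77 -36.03  -8.61]
turn about tool z (deg) 0.04 shift cm after turn [-21.79 -36.02  -8.61]
```

move_arm:
  series: [3.49, 0, 0, -0.6, 0, 0, 0, 3.49, 0, 0, -1.5, 0, 0, 0, 3.49, 0, 0, -2.5, 0, 0, 0, 3.49, 0, 0, -2.5, 0, 0, 0, 3.49, 0, 0, -1.9, 0, 0, 0]

```text
time: 42.62
tool_pos: [0.4324, 0.2153, 0.1055]
tcp_rot: [-0.001, 3.14, 0.001]
wrist_force: [0.0, 0.4, -0.2]
width: 0.411
grip_force: 10.7
```

move_arm:
  series: [3.49, -1.4, -2.3, 0, 0, 0, 0, 3.49, -2.5, -4.1, 0, 0, 0, 0, 3.49, -2.8, -4.6, 0, 0, 0, 0, 3.49, -2.8, -4.6, 0, 0, 0, 0, 3.49, -2.8, -4.6, 0, 0, 0, 0]

```text
time: 43.25
tool_pos: [0.556, 0.0117, 0.1046]
tcp_rot: [-0.001, 3.14, 0.0]
wrist_force: [0.9, 0.7, -0.3]
width: 0.408
grip_force: 10.7
```

move_arm:
  series: [3.49, -2.8, -4.6, 0, 0, 0, 0, 3.49, -2.8, -4.6, 0, 0, 0, 0, 3.49, -2.4, -4, 0, 0, 0, 0, 3.49, -1.5, -2.6, 0, 0, 0, 0, 3.49, 0, 0, 0, 0, 0, 0]

```text
time: 43.88
tool_pos: [0.6512, -0.147, 0.1044]
tcp_rot: [0.003, 3.14, -0.001]
wrist_force: [-0.4, 0.2, -0.7]
width: 0.411
grip_force: 10.7
```

move_arm:
  series: [3.49, 0, 0, 1.5, 0, 0, 0, 3.49, 0, 0, 2.5, 0, 0, 0, 3.49, 0, 0, 2, 0, 0, 0, 3.49, 0, 0, 0.8, 0, 0, 0, 3.49, 0, 0, 0, 0, 0, 0]

```text
time: 44.5
tool_pos: [0.6493, -0.1441, 0.0345]
tcp_rot: [0.002, -3.14, -0.001]
wrist_force: [-0.1, -0.1, -0.4]
width: 0.412
grip_force: 10.7
```

```bash
python3 - <<'E'
from h import *
look("4");go(.65,-.145,.0189,180)
E
```

```text
top [268.5 114.1] area 128 LxW mm [26. 28.] yawlong 90.5 P@12 [ 0.7545 -0.0069] tri [ 0.7463 -0.0046  0.0345] gap 0.0058
top [192.  113.9] area 176 LxW mm [16. 71.] yawlong 90.6 P@12 [0.7532 0.1907] tri [0.75   0.1912 0.0187] gap 0.0041
top [255.6 142.5] area 127 LxW mm [29. 30.] yawlong 106.5 P@12 [0.6797 0.0264] tri [0.6748 0.0274 0.0303] gap 0.0035
top [175.3 152.8] area 189 LxW mm [17. 72.] yawlong 178.7 P@12 [0.6515 0.2322] tri [0.6519 0.2315 0.0123] gap 0.0015
top [192.2 153.1] area 189 LxW mm [15. 72.] yawlong 0.6 P@12 [0.6511 0.189 ] tri [0.6512 0.1883 0.0137] gap 0.001
top [210.1 153.3] area 194 LxW mm [15. 72.] yawlong 0.5 P@12 [0.6509 0.1432] tri [0.6506 0.1428 0.0143] gap 0.0004
top [350.  156.3] area 75 LxW mm [18. 31.] yawlong 108.7 P@12 [ 0.6451 -0.2186] tri [ 0.6482 -0.2218  0.0028] gap 0.0039
top [418.4 209.5] area 438 LxW mm [47. 79.] yawlong 104.2 P@12 [ 0.5073 -0.3938] tri [ 0.5553 -0.1146 -0.0367] gap 0.569
t 44.6 pos [ 0.6507 -0.1447  0.0362] yaw -179.94 tilt [ 0.001 -0.    -1.   ] w 0.408 F [ 0.3 -0.6  0.3] grip 10.7
shift cm now [ 0.07 -0.03  1.73]
turn about tool z (deg) 0.06 shift cm after turn [ 0.07 -0.03  1.73]
```

move_arm:
  series: [3.49, 0, 0, 0.9, 0, 0, 0, 3.49, 0, 0, 0.7, 0, 0, 0, 3.49, 0, 0, 0.15, 0, 0, 0, 3.49, 0, 0, 0, 0, 0, 0, 3.7, 0, 0, 0, 0, 0, 0]

```text
time: 45.22
tool_pos: [0.6502, -0.1448, 0.018]
tcp_rot: [-0.001, 3.141, -0.0]
wrist_force: [-0.1, 1.6, 0.2]
width: 0.431
grip_force: 0.0
```

move_arm:
  series: [4.4, 0, 0, 0, 0, 0, 0, 4.4, 0, 0, 0, 0, 0, 0, 4.4, 0, 0, -1.5, 0, 0, 0, 4.4, 0, 0, -4, 0, 0, 0, 4.4, 0, 0, -4, 0, 0, 0]

```text
time: 45.85
tool_pos: [0.65, -0.1448, 0.1146]
tcp_rot: [0.001, -3.141, -0.0]
wrist_force: [1.1, 0.6, 0.9]
width: 0.516
grip_force: 0.0
```

move_arm:
  series: [4.4, 3, 0, -5, 0, 0, 10.6, 4.4, 3, 0, -5, 0, 0, 10.6, 4.4, 3, 0, -3, 0, 0, 10.6, 4.4, 3, 0, 0, 0, 0, 10.6, 4.4, 0, 0, 0, 0, 0, 10.6]

```text
time: 46.48
tool_pos: [0.5359, -0.1119, 0.2453]
tcp_rot: [1.407, 2.806, 0.001]
wrist_force: [-0.1, -0.3, -0.7]
width: 0.52
grip_force: 0.0
```

```bash
python3 - <<'E'
from h import *
look("5");go(None,0,0)
f=lambda p,o,s=4,off=(0,0):[(p[0]-off[0]+.5)/s-.5+o[0],(p[1]-off[1]+.5)/s-.5+o[1]]
far=tri(f((180,410),(350,270)),f((141,73),(65,130)));near=tri(f((592,78),(350,270)),f((45,540),(65,130)));band=tri(f((315,301),(350,270)),f((115,207),(65,130)))
for n,v in(("far",far),("near",near),("band",band)): print(n,v[0].round(4),round(v[1],4))
d=far[0]-near[0];m=(far[0]+near[0])/2;print("len",np.linalg.norm(d),"yaw",np.degrees(np.arctan2(d[1],d[0])),"mid",m,"band along",(band[0]-m)@d/np.linalg.norm(d))
# tab
cen={}
for n,(x0,x1,y0,y1) in {"top":(425,450,198,220),"scene":(168,192,114,142)}.items():
    im=cv2.cvtColor(cv2.imread(f"pics/{n}5.png"),cv2.COLOR_BGR2GRAY)[y0:y1,x0:x1].astype(float)
    w=np.clip(np.median(im)-25-im,0,60);w[w<15]=0
    if n=="top": pass
    yy,xx=np.mgrid[y0:y1,x0:x1];cen[n]=[(w*xx).sum()/w.sum(),(w*yy).sum()/w.sum()];print(n,cen[n],(w>0).sum())
print("tab",tri(cen["scene"],cen["top"]))
b=np.zeros((600,800,3),np.uint8)
for i,(n,(x0,x1,y0,y1)) in enumerate({"top":(395,455,190,230),"scene":(160,210,110,185)}.items()):
    t=cv2.resize(cv2.imread(f"pics/{n}5.png")[y0:y1,x0:x1],None,fx=(7,8)[i],fy=(7,8)[i],interpolation=cv2.INTER_CUBIC);b[:t.shape[0],(0,400)[i]:(0,400)[i]+t.shape[1]]=t[:, :800]
cv2.imwrite("pics/tagcrop.png",b)
E
```

```text
top [268.5 114.1] area 128 LxW mm [26. 28.] yawlong 90.5 P@12 [ 0.7545 -0.0069] tri [ 0.7462 -0.0045  0.0348] gap 0.0059
top [336.4 114.2] area 120 LxW mm [29. 31.] yawlong 179.6 P@12 [ 0.7554 -0.1839] tri [ 0.7527 -0.182   0.0172] gap 0.0033
top [192.  113.9] area 176 LxW mm [16. 71.] yawlong 90.6 P@12 [0.7532 0.1907] tri [0.7501 0.1912 0.0187] gap 0.004
top [255.5 142.6] area 126 LxW mm [29. 29.] yawlong 106.5 P@12 [0.6797 0.0265] tri [0.6748 0.0275 0.0306] gap 0.0034
top [175.3 152.8] area 189 LxW mm [17. 72.] yawlong 178.7 P@12 [0.6515 0.2322] tri [0.6519 0.2315 0.0124] gap 0.0014
top [192.2 153. ] area 190 LxW mm [17. 73.] yawlong 178.6 P@12 [0.6513 0.1889] tri [0.6513 0.1883 0.0139] gap 0.0009
top [210.1 153.3] area 194 LxW mm [15. 72.] yawlong 0.5 P@12 [0.6509 0.1432] tri [0.6507 0.1428 0.0143] gap 0.0005
top [418.1 209.4] area 448 LxW mm [48. 80.] yawlong 104.2 P@12 [ 0.5076 -0.393 ] tri [ 0.5079 -0.3941  0.0093] gap 0.0004
t 46.58 pos [ 0.537  -0.1125  0.2446] yaw 127.04 tilt [ 0.002 -0.001 -1.   ] w 0.515 F [ 0.6  0.5 -0.4] grip 0.0
far [0.6324 0.3688 0.1701] 0.0018
near [0.3762 0.413  0.1706] 0.0019
band [0.5574 0.381  0.1719] 0.0031
len 0.2599406015988836 yaw -9.781402225718804 mid [0.5042923  0.39088221 0.17034914] band along 0.05397664986109764
top [np.float64(434.97341337907375), np.float64(206.78164665523155)] 115
scene [np.float64(178.51826335629792), np.float64(128.31249187573118)] 156
tab (array([ 0.5067484 , -0.38969881,  0.13814461]), np.float64(0.0008524994750589795))
```

View pics/tagcrop.png

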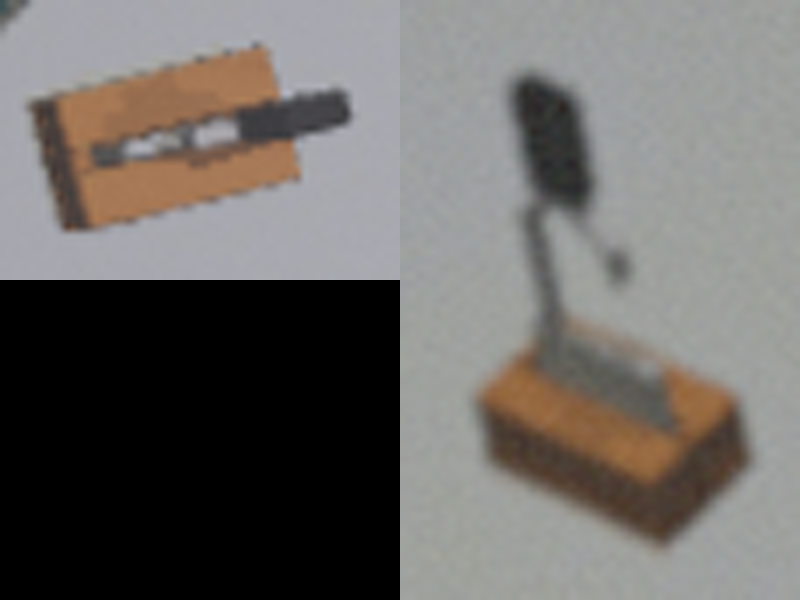

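The balls triangulate to z = 0.170 m, 260 mm apart, as they should, with the band about 55 mm along. The tag crop shows the stem at the left (−x) end of the plate and the lip to the right, so tag +x points to yaw 104°. I refine the tag's pose from the block's corners and the tab's extents.

```bash
python3 - <<'E'
from h import *
from scipy.optimize import least_squares
c=np.array([(57,97),(268,45),(300,180),(85,228)],float);c=(c+.5)/7-.5+[395,190]
P=np.array([plane("top",p,.034) for p in c]);print(P.round(4),"centre",P.mean(0).round(4))
d=P[0]+P[3]-P[1]-P[2];print("yaw",np.degrees(np.arctan2(d[1],d[0])),"L",np.linalg.norm(d)/2,"W",np.linalg.norm(P[0]+P[1]-P[2]-P[3])/2)
mt=(np.array([240,350,88,140])+.5)/7-.5+[395,395,190,190]
ms=(np.array([508-400,597-400,72,212])+.5)/8-.5+[160,160,110,110]
B=np.array([[a,b,z] for a in(-.011,.011) for b in(-.006,.006) for z in(-.023,.019)])
def r(v):
    R=Ro.from_euler("z",v[3]).as_matrix();Q=B@R.T+v[:3];o=[]
    for n,m in(("top",mt),("scene",ms)):
        p=proj(n,Q);o+=list(np.r_[p[:,0].min(),p[:,0].max(),p[:,1].min(),p[:,1].max()]-m)
    return np.r_[o,(v[3]-np.radians(104.2))*30]
s=least_squares(r,[.507,-.392,.146,1.82]);print("tab centre(z at 138)",s.x[:3].round(4),np.degrees(s.x[3]).round(1),s.fun.round(1))
go(s.x[0],s.x[1],.2,104.2)
E
```

```text
[[ 0.5214 -0.3469  0.034 ]
 [ 0.5405 -0.4236  0.034 ]
 [ 0.4916 -0.4341  0.034 ]
 [ 0.4741 -0.3561  0.034 ]] centre [ 0.5069 -0.3902  0.034 ]
yaw 103.31996028682346 L 0.07952631408174674 W 0.049113810729905776
tab centre(z at 138) [ 0.5071 -0.3912  0.1428] 103.8 [-1.2  0.5 -0.   1.  -1.3 -0.  -0.5  0.4 -0.2]
t 46.58 pos [ 0.537  -0.1125  0.2446] yaw 127.04 tilt [ 0.002 -0.001 -1.   ] w 0.515 F [ 0.6  0.5 -0.4] grip 0.0
shift cm now [-20.44 -19.18   4.47]
turn about tool z (deg) 22.84 shift cm after turn [-26.28  -9.73   4.46]
```

move_arm:
  series: [4.4, 0, 0, 0, 0, 0, 7.8, 4.4, 0, 0, 0, 0, 0, 7.8, 4.4, 0, 0, 0, 0, 0, 7.8, 4.4, -4, -1.45, 0, 0, 0, 0, 4.4, -5.5, -2, 0, 0, 0, 0]

```text
time: 47.2
tool_pos: [0.5266, -0.2134, 0.2436]
tcp_rot: [1.933, 2.476, 0.001]
wrist_force: [0.0, -1.3, -0.3]
width: 0.513
grip_force: 0.0
```

move_arm:
  series: [4.4, -5.5, -2, 0, 0, 0, 0, 4.4, -5.5, -2, 0, 0, 0, 0, 4.4, -4, -1.4, 1, 0, 0, 0, 4.4, -1.8, -0.6, 2, 0, 0, 0, 4.4, 0, 0, 1, 0, 0, 0]

```text
time: 47.82
tool_pos: [0.5064, -0.3906, 0.2007]
tcp_rot: [-1.94, -2.467, -0.001]
wrist_force: [-0.3, 1.4, 0.2]
width: 0.514
grip_force: 0.0
```

move_arm:
  series: [4.4, 0, 0, 0, 0, 0, 0, 4.4, 0, 0, 0, 0, 0, 0, 4.4, 0, 0, 0, 0, 0, 0]

```text
time: 48.2
tool_pos: [0.5081, -0.3897, 0.204]
tcp_rot: [1.939, 2.47, 0.0]
wrist_force: [0.7, -0.3, 0.4]
width: 0.516
grip_force: 0.0
```

```bash
python3 - <<'E'
from h import *
go(.507,-.3905,.135,103.6);look("6")
E
```

```text
t 48.2 pos [ 0.5081 -0.3897  0.204 ] yaw 103.74 tilt [ 0.001 -0.001 -1.   ] w 0.516 F [ 0.7 -0.3  0.4] grip 0.0
shift cm now [-0.04 -0.13  6.9 ]
turn about tool z (deg) 0.14 shift cm after turn [-0.05 -0.13  6.9 ]
top [268.5 114.2] area 127 LxW mm [26. 28.] yawlong 90.5 P@12 [ 0.7544 -0.0068] tri [ 0.7463 -0.0046  0.0352] gap 0.0053
top [336.5 114.1] area 117 LxW mm [29. 31.] yawlong 179.6 P@12 [ 0.7558 -0.184 ] tri [ 0.7529 -0.1819  0.0173] gap 0.0036
top [192.  113.9] area 177 LxW mm [16. 71.] yawlong 90.6 P@12 [0.7531 0.1906] tri [0.75   0.1912 0.0185] gap 0.0042
top [255.5 142.5] area 127 LxW mm [29. 29.] yawlong 106.5 P@12 [0.6798 0.0265] tri [0.6749 0.0274 0.0311] gap 0.0031
top [175.3 152.8] area 189 LxW mm [17. 72.] yawlong 178.7 P@12 [0.6515 0.2322] tri [0.6518 0.2315 0.0126] gap 0.0015
top [192.2 153.1] area 189 LxW mm [15. 72.] yawlong 0.6 P@12 [0.6511 0.189 ] tri [0.6512 0.1884 0.0136] gap 0.001
top [210.1 153.3] area 194 LxW mm [15. 72.] yawlong 0.5 P@12 [0.6509 0.1432] tri [0.6507 0.1428 0.0143] gap 0.0004
top [322.6 153.4] area 120 LxW mm [28. 29.] yawlong 179.7 P@12 [ 0.6523 -0.1473] tri [ 0.6508 -0.146   0.0139] gap 0.0029
top [349.5 153.9] area 126 LxW mm [28. 31.] yawlong 179.5 P@12 [ 0.6515 -0.2174] tri [ 0.6502 -0.2161  0.0136] gap 0.0026
top [429.6 201.3] area 43 LxW mm [15. 18.] yawlong 90.2 P@12 [ 0.5285 -0.423 ] tri [ 0.5152 -0.4093  0.0081] gap 0.0389
top [410.5 209.6] area 195 LxW mm [42. 48.] yawlong 11.4 P@12 [ 0.5072 -0.3734] tri [ 0.5097 -0.3731  0.0227] gap 0.0086
top [429.3 213.5] area 78 LxW mm [15. 40.] yawlong 101.4 P@12 [ 0.4971 -0.4217] tri [ 0.4932 -0.4286 -0.0238] gap 0.016
```

View pics/scene6.png

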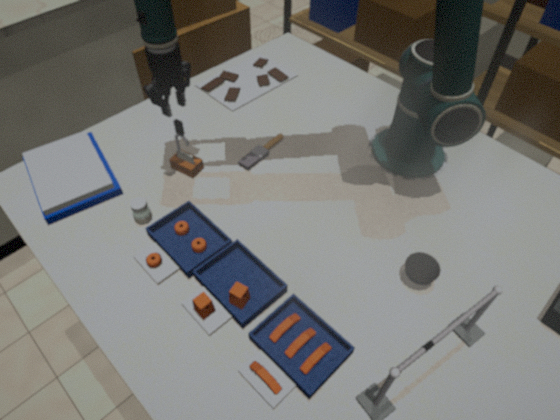

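All six finds are in their trays: whorls (181,227) and (199,244), the weight upright at (240,292) though it was knocked, and three straps. The open fingers straddle the tag's tab at (179,128).

move_arm:
  series: [4.4, 0, -0.1, 2, 0, 0, 0, 4.4, 0, 0, 2.2, 0, 0, 0, 4.4, 0, 0, 1.7, 0, 0, 0, 4.4, 0, 0, 0.9, 0, 0, 0, 4.4, 0, 0, 0, 0, 0, 0]

```text
time: 48.92
tool_pos: [0.5058, -0.3904, 0.1338]
tcp_rot: [-1.941, -2.468, -0.0]
wrist_force: [-0.2, -0.2, 0.6]
width: 0.517
grip_force: 0.0
```

move_arm:
  series: [4.4, 0, 0, 0, 0, 0, 0, 3, 0, 0, 0, 0, 0, 0, 1.8, 0, 0, 0, 0, 0, 0, 1.4, 0, 0, 0, 0, 0, 0, 1.25, 0, 0, 0, 0, 0, 0]
  grip_force: 20

```text
time: 49.55
tool_pos: [0.5064, -0.3908, 0.1351]
tcp_rot: [1.942, 2.469, 0.0]
wrist_force: [1.0, 0.2, -0.0]
width: 0.15
grip_force: 0.0
```

move_arm:
  series: [1.15, 0, 0, 0, 0, 0, 0, 1.1, 0, 0, 0, 0, 0, 0, 1.0, 0, 0, 0, 0, 0, 0]

```text
time: 49.92
tool_pos: [0.5065, -0.3908, 0.1351]
tcp_rot: [1.942, 2.469, 0.0]
wrist_force: [0.0, 0.1, 2.3]
width: 0.138
grip_force: 20.5
```

```bash
python3 - <<'E'
from h import *
go(.507,-.3905,.135,103.6)
E
```

```text
t 49.92 pos [ 0.5065 -0.3908  0.1351] yaw 103.64 tilt [ 0. -0. -1.] w 0.138 F [0.  0.1 2.3] grip 20.5
shift cm now [0.02 0.06 0.01]
turn about tool z (deg) 0.04 shift cm after turn [0.02 0.06 0.01]
```

move_arm:
  series: [1.0, 0, 0, -0.5, 0, 0, 0, 1.0, 0, 0, -1, 0, 0, 0, 1.0, 0, 0, -1.5, 0, 0, 0, 1.0, 0, 0, -1.5, 0, 0, 0, 1.0, 0, 0, -2, 0, 0, 0]
  grip_force: 25

```text
time: 50.55
tool_pos: [0.5063, -0.3908, 0.2014]
tcp_rot: [1.942, 2.469, 0.0]
wrist_force: [0.2, 0.3, -0.4]
width: 0.137
grip_force: 25.1
```

move_arm:
  series: [1.0, 0, 0, -3, 0, 0, 0, 1.0, 0, 0, -3, 0, 0, 0, 1.0, 0, 0, -2, 0, 0, 7.8, 1.0, 0, 0, 0, 0, 0, 7.8, 1.0, 0, 0, 0, 0, 0, 7.8]

```text
time: 51.18
tool_pos: [0.5067, -0.3911, 0.2823]
tcp_rot: [2.405, 2.017, 0.001]
wrist_force: [0.1, -0.0, -0.3]
width: 0.138
grip_force: 25.1
```

```bash
python3 - <<'E'
from h import *
go(.4457,.3452,.28,80.2);look("7")
E
```

```text
t 51.17 pos [ 0.5067 -0.3911  0.2823] yaw 79.99 tilt [ 0.002 -0.002 -1.   ] w 0.138 F [ 0.1 -0.  -0.3] grip 25.1
shift cm now [ 71.44 -18.81   0.1 ]
turn about tool z (deg) -0.21 shift cm after turn [ 71.51 -18.54   0.23]
top [268.5 114.1] area 128 LxW mm [26. 28.] yawlong 90.5 P@12 [ 0.7545 -0.0069] tri [ 0.7464 -0.0047  0.0348] gap 0.0054
top [336.5 114.1] area 116 LxW mm [29. 30.] yawlong 63.4 P@12 [ 0.7559 -0.1841] tri [ 0.753  -0.182   0.0173] gap 0.0036
top [192.  113.9] area 177 LxW mm [16. 71.] yawlong 90.6 P@12 [0.7531 0.1906] tri [0.75   0.191  0.0187] gap 0.0039
top [255.5 142.5] area 129 LxW mm [29. 29.] yawlong 106.5 P@12 [0.6799 0.0266] tri [0.6749 0.0275 0.0314] gap 0.0031
top [175.3 152.8] area 189 LxW mm [17. 72.] yawlong 178.7 P@12 [0.6515 0.2322] tri [0.6518 0.2315 0.0125] gap 0.0014
top [192.2 153.1] area 189 LxW mm [15. 72.] yawlong 0.6 P@12 [0.6511 0.189 ] tri [0.6511 0.1884 0.0138] gap 0.001
top [210.1 153.4] area 195 LxW mm [15. 75.] yawlong 0.5 P@12 [0.6507 0.1432] tri [0.6505 0.1428 0.0141] gap 0.0005
top [322.5 153.4] area 122 LxW mm [28. 31.] yawlong 179.7 P@12 [ 0.6523 -0.1472] tri [ 0.6509 -0.1459  0.0143] gap 0.0027
top [349.5 153.8] area 125 LxW mm [28. 31.] yawlong 179.5 P@12 [ 0.6516 -0.2173] tri [ 0.6503 -0.216   0.0139] gap 0.0027
top [418.5 209.8] area 497 LxW mm [48. 79.] yawlong 103.6 P@12 [ 0.5068 -0.3941] tri [ 0.506  -0.3923  0.0155] gap 0.0015
top [522.4 414. ] area 113 LxW mm [28. 34.] yawlong 90.5 P@12 [ 3.000e-04 -6.382e-01] tri [-0.084  -1.0967 -0.7494] gap 0.3917
```

View pics/scene7.png

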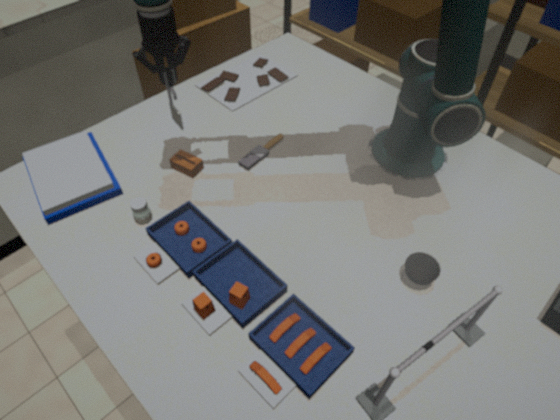

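The tag is out of its block (block empty at (187,163)), hanging from the fingers at (170,80). I carry it to the rail's near half.

move_arm:
  series: [1.0, 3, -0.8, 0, 0, 0, 0, 1.0, 4.6, -1.2, 0, 0, 0, 0, 1.0, 5.4, -1.42, 0, 0, 0, 0, 1.0, 5.4, -1.42, 0, 0, 0, 0, 1.0, 5.4, -1.42, 0, 0, 0, 0]

```text
time: 51.9
tool_pos: [0.4847, -0.144, 0.2809]
tcp_rot: [2.399, 2.027, 0.001]
wrist_force: [0.2, 0.9, -0.3]
width: 0.135
grip_force: 25.1
```

move_arm:
  series: [1.0, 5.4, -1.42, 0, 0, 0, 0, 1.0, 5.4, -1.42, 0, 0, 0, 0, 1.0, 5.4, -1.42, 0, 0, 0, 0, 1.0, 5.4, -1.42, 0, 0, 0, 0, 1.0, 5.4, -1.42, 0, 0, 0, 0]

```text
time: 52.52
tool_pos: [0.4605, 0.1343, 0.2811]
tcp_rot: [2.399, 2.027, 0.003]
wrist_force: [0.5, 0.8, -0.1]
width: 0.135
grip_force: 25.1
```

move_arm:
  series: [1.0, 5.4, -1.42, 0, 0, 0, 0, 1.0, 5.4, -1.42, 0, 0, 0, 0, 1.0, 4.6, -1.2, 0, 0, 0, 0, 1.0, 3.2, -0.85, 0, 0, 0, 0, 1.0, 2, -0.55, 0, 0, 0, 0]

```text
time: 53.15
tool_pos: [0.4418, 0.3463, 0.2806]
tcp_rot: [2.399, 2.029, 0.001]
wrist_force: [0.3, -0.0, -0.3]
width: 0.133
grip_force: 25.1
```

move_arm:
  series: [1.0, 0, 0, 0, 0, 0, 0, 1.0, 0, 0, 0, 0, 0, 0, 1.0, 0, 0, 0, 0, 0, 0, 1.0, 0, 0, 0, 0, 0, 0]

```text
time: 53.65
tool_pos: [0.4423, 0.3439, 0.2801]
tcp_rot: [2.403, 2.023, 0.0]
wrist_force: [-0.0, 0.0, -0.4]
width: 0.138
grip_force: 25.1
```

```bash
python3 - <<'E'
from h import *
go(.4457,.3452,.23,80.2)
for n in("top","scene"): cv2.imwrite(f"pics/{n}8.png",read_camera(n)[...,::-1])
t=cv2.imread("pics/top8.png");s=cv2.imread("pics/scene8.png")
b=np.zeros((600,800,3),np.uint8);a=cv2.resize(t[130:280,60:160],None,fx=4,fy=4);b[:,:400]=a
a=cv2.resize(s[230:420,380:513],None,fx=3,fy=3);b[:570,401:800]=a;cv2.imwrite("pics/c8.png",b)
E
```

```text
t 53.65 pos [0.4423 0.3439 0.2801] yaw 80.18 tilt [ 0. -0. -1.] w 0.138 F [-0.   0.  -0.4] grip 25.1
shift cm now [0.18 0.31 5.01]
turn about tool z (deg) -0.02 shift cm after turn [0.18 0.31 5.01]
```

View pics/c8.png

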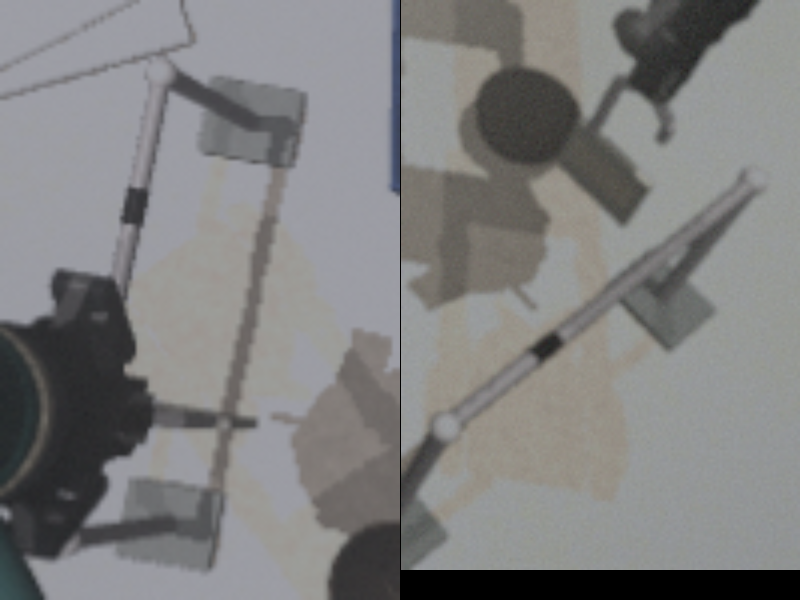

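The tag hangs upright from the fingers, and its hook opens (+x) toward the rail, which stands 55 mm away. Lower it, move it in, then sink it.

move_arm:
  series: [1.0, 0, 0, 1.5, 0, 0, 0, 1.0, 0, 0, 2, 0, 0, 0, 1.0, 0, 0, 1.5, 0, 0, 0, 1.0, 0, 0, 0, 0, 0, 0, 1.0, 0, 0, 0, 0, 0, 0]

```text
time: 54.38
tool_pos: [0.4422, 0.3449, 0.23]
tcp_rot: [-2.402, -2.025, 0.0]
wrist_force: [-0.6, 0.4, 0.4]
width: 0.14
grip_force: 25.1
```

move_arm:
  series: [1.0, 1, 0, 0, 0, 0, 0, 1.0, 1.2, 0, 0, 0, 0, 0, 1.0, 1.2, 0, 0, 0, 0, 0, 1.0, 1.2, 0, 0, 0, 0, 0, 1.0, 1.1, 0, 0, 0, 0, 0]

```text
time: 55.0
tool_pos: [0.4518, 0.4019, 0.2299]
tcp_rot: [2.402, 2.025, -0.0]
wrist_force: [0.2, 0.5, -0.2]
width: 0.134
grip_force: 25.1
```

move_arm:
  series: [1.0, 0, 0, 0, 0, 0, 0, 1.0, 0, 0, 0, 0, 0, 0]

```text
time: 55.25
tool_pos: [0.4516, 0.4008, 0.2298]
tcp_rot: [2.402, 2.025, -0.001]
wrist_force: [-0.6, -0.1, 0.6]
width: 0.135
grip_force: 25.1
```

```bash
python3 - <<'E'
from h import *
go(.4550,.3994,.195,80.2)
for n in("top","scene"): cv2.imwrite(f"pics/{n}9.png",read_camera(n)[...,::-1])
s=cv2.imread("pics/scene9.png");cv2.imwrite("pics/c9.png",cv2.resize(s[230:380,380:530],None,fx=4,fy=4))
E
```

```text
t 55.25 pos [0.4516 0.4008 0.2298] yaw 80.25 tilt [-0.    -0.001 -1.   ] w 0.135 F [-0.6 -0.1  0.6] grip 25.1
shift cm now [-0.07  0.36  3.48]
turn about tool z (deg) 0.05 shift cm after turn [-0.08  0.36  3.48]
```

View pics/c9.png

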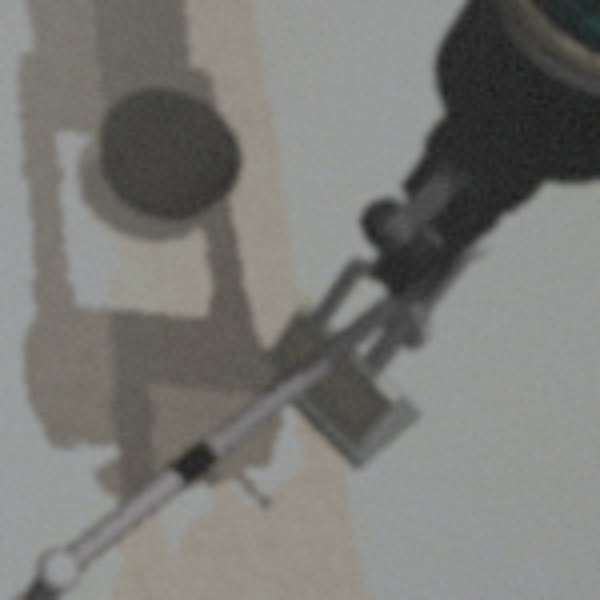

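The rail passes between the stem and the lip, so the tag can sink onto it.

move_arm:
  series: [1.0, -0.07, 0, 0.8, 0, 0, 0, 1.0, 0, 0, 1, 0, 0, 0, 1.0, 0, 0, 0.8, 0, 0, 0, 1.0, 0, 0, 0.5, 0, 0, 0, 1.0, 0, 0, 0, 0, 0, 0]

```text
time: 55.98
tool_pos: [0.4513, 0.4, 0.1982]
tcp_rot: [-2.402, -2.024, 0.002]
wrist_force: [-0.2, 0.3, -0.4]
width: 0.139
grip_force: 25.1
```

move_arm:
  series: [1.0, 0, 0, 0.2, 0, 0, 0, 1.0, 0, 0, 0.1, 0, 0, 0, 1.0, 0, 0, 0, 0, 0, 0]

```text
time: 56.35
tool_pos: [0.4516, 0.4003, 0.1961]
tcp_rot: [-2.402, -2.024, -0.0]
wrist_force: [-0.1, -0.1, 0.3]
width: 0.14
grip_force: 25.1
```

```bash
python3 - <<'E'
from h import *
u=np.array([.9855,-.1699]);m=np.array([.5043,.3909]);p=m+.055*u
go(p[0],p[1],.195,80.2)
E
```

```text
t 56.35 pos [0.4516 0.4003 0.1961] yaw 80.24 tilt [ 0.  0. -1.] w 0.14 F [-0.1 -0.1  0.3] grip 25.1
shift cm now [-0.04 10.85  0.11]
turn about tool z (deg) 0.04 shift cm after turn [-0.03 10.85  0.11]
```

move_arm:
  series: [1.0, 0, 0.5, 0.08, 0, 0, 0, 1.0, 0, 1.2, 0, 0, 0, 0, 1.0, 0, 1.4, 0, 0, 0, 0, 1.0, 0, 1.4, 0, 0, 0, 0, 1.0, 0, 1.4, 0, 0, 0, 0]

```text
time: 56.98
tool_pos: [0.5109, 0.3899, 0.1952]
tcp_rot: [2.403, 2.024, -0.001]
wrist_force: [-1.6, -0.4, -0.1]
width: 0.138
grip_force: 25.3
```

move_arm:
  series: [1.0, 0, 1.4, 0, 0, 0, 0, 1.0, 0, 1.3, 0, 0, 0, 0, 1.0, 0, 1, 0, 0, 0, 0, 1.0, 0, 0.6, 0, 0, 0, 0, 1.0, 0, 0, 0, 0, 0, 0]

```text
time: 57.6
tool_pos: [0.5533, 0.3827, 0.1953]
tcp_rot: [2.402, 2.023, 0.002]
wrist_force: [0.1, -0.6, 0.7]
width: 0.138
grip_force: 25.3
```

move_arm:
  series: [1.0, 0, 0, 0, 0, 0, 0, 1.0, 0, 0, 0, 0, 0, 0]

```text
time: 57.85
tool_pos: [0.5523, 0.3831, 0.1954]
tcp_rot: [2.402, 2.025, 0.001]
wrist_force: [0.3, -1.7, 0.6]
width: 0.14
grip_force: 25.3
```

```bash
python3 - <<'E'
from h import *
u=np.array([.9855,-.1699]);m=np.array([.5043,.3909]);p=m+.055*u
go(p[0],p[1],.195,80.2)
for n in("top","scene"): cv2.imwrite(f"pics/{n}10.png",read_camera(n)[...,::-1])
s=cv2.imread("pics/scene10.png");t=cv2.imread("pics/top10.png")
b=np.zeros((600,800,3),np.uint8);b[:,:400]=cv2.resize(t[130:250,60:140],None,fx=5,fy=5);b[:,400:]=cv2.resize(s[270:390,390:470],None,fx=5,fy=5);cv2.imwrite("pics/c10.png",b)
E
```

```text
t 57.85 pos [0.5523 0.3831 0.1954] yaw 80.26 tilt [ 0.001  0.    -1.   ] w 0.14 F [ 0.3 -1.7  0.6] grip 25.3
shift cm now [-0.04  0.64  0.04]
turn about tool z (deg) 0.06 shift cm after turn [-0.04  0.64  0.04]
```

View pics/c10.png

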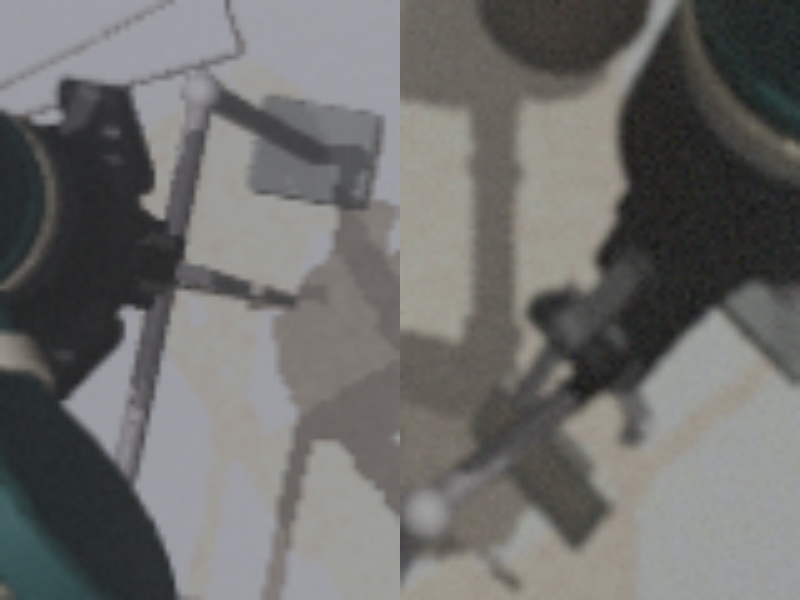

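The tag is on the rail just short of the band. It needs about 6.5 mm more; then I let go.

move_arm:
  series: [1.0, 0, 0.35, 0, 0, 0, 0, 1.0, 0, 0.3, 0, 0, 0, 0, 1.0, 0, 0, 0.04, 0, 0, 0, 1.0, 0, 0, 0, 0, 0, 0, 1.0, 0, 0, 0, 0, 0, 0]

```text
time: 58.58
tool_pos: [0.5589, 0.3817, 0.195]
tcp_rot: [2.402, 2.024, 0.001]
wrist_force: [-0.9, -2.6, 3.2]
width: 0.133
grip_force: 25.7
```

move_arm:
  series: [1.2, 0, 0, 0, 0, 0, 0, 1.3, 0, 0, 0, 0, 0, 0, 1.6, 0, 0, 0, 0, 0, 0, 2.2, 0, 0, 0, 0, 0, 0, 3, 0, 0, 0, 0, 0, 0]

```text
time: 59.2
tool_pos: [0.5585, 0.3819, 0.1947]
tcp_rot: [-2.402, -2.024, 0.0]
wrist_force: [-1.1, -0.1, -0.1]
width: 0.356
grip_force: 0.0
```

move_arm:
  series: [3, 0, 0, 0, 0, 0, 0, 3, 0, 0, -1, 0, 0, 0, 3, 0, 0, -2, 0, 0, 0, 3, 0, 0, -3, 0, 0, 0, 3, 0, 0, -3, 0, 0, 0]

```text
time: 59.82
tool_pos: [0.5589, 0.382, 0.2876]
tcp_rot: [2.402, 2.024, 0.003]
wrist_force: [1.0, 0.5, 0.2]
width: 0.354
grip_force: 0.0
```

move_arm:
  series: [3, -5, 0, 0, 0, 0, 0, 3, -6, 0, 0, 0, 0, 0, 3, -6, 0, 0, 0, 0, 0, 3, -6, 0, 0, 0, 0, 0, 3, -5, 0, 0, 0, 0, 0]

```text
time: 60.45
tool_pos: [0.5111, 0.104, 0.2871]
tcp_rot: [2.401, 2.023, 0.004]
wrist_force: [0.9, -0.4, -0.8]
width: 0.351
grip_force: 0.0
```

```bash
python3 - <<'E'
from h import *
look("11");go(None,0,0)
s=cv2.imread("pics/scene11.png");t=cv2.imread("pics/top11.png")
b=np.zeros((600,800,3),np.uint8);b[:,:400]=cv2.resize(t[130:250,60:140],None,fx=5,fy=5);b[:,400:]=cv2.resize(s[270:390,390:470],None,fx=5,fy=5);cv2.imwrite("pics/c11.png",b)
E
```

```text
top [268.5 114.2] area 127 LxW mm [26. 28.] yawlong 90.5 P@12 [ 0.7544 -0.0068] tri [ 0.7463 -0.0045  0.0348] gap 0.0056
top [336.5 114.1] area 114 LxW mm [29. 30.] yawlong 135.3 P@12 [ 0.7559 -0.1842] tri [ 0.753  -0.1821  0.0172] gap 0.0038
top [192.  113.9] area 176 LxW mm [16. 71.] yawlong 90.6 P@12 [0.7532 0.1907] tri [0.75   0.1913 0.0185] gap 0.0044
top [255.5 142.5] area 131 LxW mm [29. 30.] yawlong 14.1 P@12 [0.6799 0.0266] tri [0.6748 0.0276 0.0309] gap 0.0035
top [175.8 142.3] area 52 LxW mm [15. 18.] yawlong 0.7 P@12 [0.6787 0.2313] tri [0.6675 0.2315 0.0446] gap 0.0156
top [192.6 141.3] area 36 LxW mm [13. 15.] yawlong 90.5 P@12 [0.6817 0.1884] tri [0.6687 0.1901 0.0487] gap 0.018
top [322.6 153.4] area 121 LxW mm [28. 31.] yawlong 179.7 P@12 [ 0.6524 -0.1473] tri [ 0.6509 -0.146   0.0139] gap 0.0031
top [349.6 153.6] area 121 LxW mm [28. 31.] yawlong 179.5 P@12 [ 0.6521 -0.2174] tri [ 0.6505 -0.2159  0.0139] gap 0.0032
top [420.1 209.2] area 557 LxW mm [47. 78.] yawlong 104.2 P@12 [ 0.5082 -0.3981] tri [ 0.5067 -0.3939  0.0213] gap 0.0026
t 60.55 pos [0.5108 0.102  0.2871] yaw 79.98 tilt [ 0.003 -0.001 -1.   ] w 0.352 F [0.4 0.2 0.3] grip 0.0
```

View pics/c11.png

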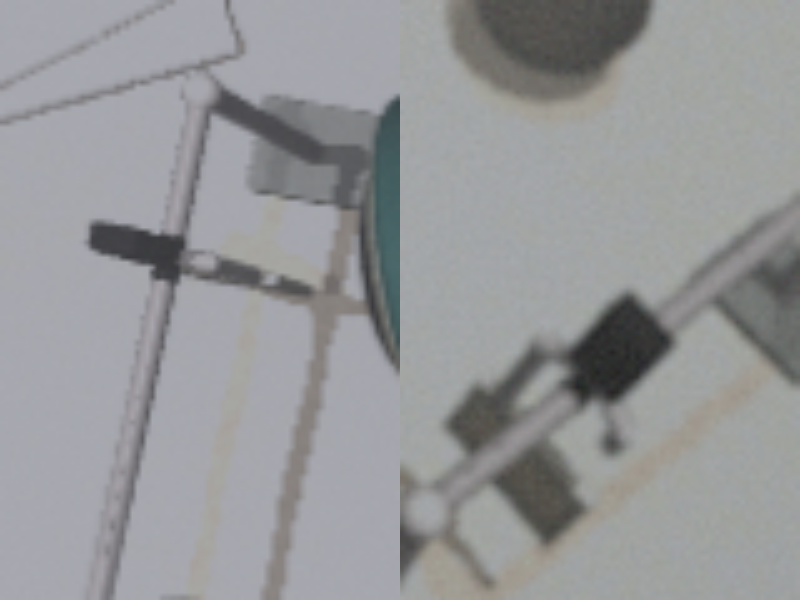

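The released tag hangs on the rail, with its tab crossing the black band (top crop, about (165,258)). The finds are all in place, so I hand in.

```bash
python3 -c "
from workcell import *
print(finish_job())"
```

```text
the job is handed in; nothing more can be done
None
```

The job is handed in after about 61 s of the 210 s: all six finds are in their matching trays and the tag hangs released at the black band, but the pad grip on the clay passed 15 N on two pieces, about 19.7 N briefly on the first strap and up to 19.5 N on the loom weight (over 16 N through its lift), before I eased it.

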